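# Snap the retaining clip onto a wheel axle

## Robot

A 6-joint arm with a two-finger parallel gripper is mounted at the origin on the work surface. World frame = base frame: x ahead of the robot, y to its left, z up, the work surface at z = 0. Lengths are in m, angles in degrees, forces in N, time in s.
With the tool pointing down it reaches from about 0.4 to 0.825 m from the base axis. Payload 7 kg.
Tool frame: the origin (TCP) lies at the very end of the fingers, on their centre line; the grasp point (between the pads) lies 19 mm behind it; z points along the fingers, y is the direction in which the jaws open and shut (so a half turn about z gives the same grasp; the last joint's range is limited). The gripper opens to 88 mm and grips with 3 to 60 N. Pads are 19 mm wide; open, the fingers measure 130 mm over their backs; the gripper's body (78 mm by 193 mm) begins 47 mm behind the grasp point.
Start: joints at [-46.576, 20.546, 0.682, 0, -70.136, -16.507], TCP at [0.306, -0.602, 0.19] pointing down, gripper open.
Joint ranges: [-176.03, 176.03], [-82.01, 121.73], [-58.28, 71.71], [-173.87, 95.51], [-174.79, -0.11], [-173.66, 173.66]. Speed limits (degrees/s): [136.94, 136.94, 172.46, 180, 180, 180].

## Interface

Orientations are given as [roll, pitch, yaw] about the fixed x, y, z axes, in that order (R = Rz(yaw) Ry(pitch) Rx(roll)).
In Python, from plant import telemetry, snapshot, calibration, workorder gives the robot as it stands. The module is installed in compiled form; this text tells all that it offers.
- The arm moves only by the tool step_arm, never from a script. Its argument "plan" is text: rows parted by semicolons, each of 7 numbers parted by spaces: the finger opening in cm, from 0 to 8.76, then the shift along the tool's x, y, z in cm, then the turn, a rotation vector about the tool's x, y, z in degrees. A call has 1 to 12 rows; each row shifts and turns the commanded pose from where the row before left it, along the tool's axes as they then stand; what a row does not reach is not made up. A row lasts 1/12 s, in which the tool goes at most 41.7 mm and 7.16 degrees, less where a joint would pass 70% of its speed; a pose out of reach is approached as far as the arm can. A call with a gripper value outside its range is refused whole. The fingers move at their own pace and stop on an object; the grip force is fixed at half the most. Time passes only in rows, so rows that do not move let the fingers close. It gives the time, the measured TCP pose, the force and the opening at its end, in the units of the state.
- telemetry.get_obs(): the state, without advancing time (a new reading comes with each control period).
- snapshot(name): name is "scene" or "side" or "wrist"; returns the picture (480x640x3 uint8, blue, green, red); there is no depth.
- calibration(name): a dict with "K" (3x3 intrinsics, pixels), "camera_from_world" (4x4, takes a point from world to camera coordinates). Camera axes: x right, y up, looking along -z (the intrinsics and any distortion apply to the point x, -y, -z); pixel columns grow to the right and rows downward; lengths in m; the calibration is good to about 2 mm. A picture is of the moment at which its call begins: read the wrist's pose just before it. calibration takes no time and is no camera call; for the wrist camera it gives the pose at the moment of the call.
- workorder.close_job(): hands the job in, once; it reports no verdict.
The state is a dict: "clock": time; "joint_pos": joint angles; "qvel": joint speeds; "tau": joint torques, N m; "tool_pos": TCP position; "orientation": TCP orientation; "force": force on the tool from outside, world axes, zero at the start; "moment": the same for the moment, N m; "opening": finger opening in m.
Only numpy, scipy, OpenCV 4.12 (cv2) and the standard library are available. Lean on these libraries where they do the work, as an engineer would, in place of code of your own. Each camera call takes 0.05 s, during which the arm holds its last target.

## Task

Take the red-handled fork tool from its rest and set the fork on the sprung washer behind the spring clip; press the washer down to bare the axle's groove and, holding it down, push the clip sideways into the groove until it snaps fully home. Press and push gently and stop once it is home, with the tool only, never the fingers on the clip; then lay the tool back in its rest as it lay before and leave everything else on the bench where it is.

Things in the scene. Friction and masses are not known exactly. Their poses are not given: they have to be found in the camera images.
- clip: Loose dark spring-steel E-clip lying flat on the washer: open ring, 40 mm outside diameter, 4 mm thick, 28 g. Its two sprung side jaws flare to 19 mm at the mouth, with tips 12 mm apart that spread over the 15 mm groove core. Origin: ring centre, underside; +x out of the mouth, +z up. Starts 24 to 28 mm from the axle axis, mouth to the axle. The fork pushes its round back, 20 mm behind the origin.
- groove (a point): On the axle axis at the groove's lower edge, 72 mm above the stand's origin: where the clip's origin goes. Axes as axle_stand. With the washer held flat the clip slides freely until 11 mm off, then resists, up to 14-19 N at 8 to 10 mm off; past 5 mm the push drops away and it snaps home, a hard stop. Let go, the washer lifts the clip 0.6 mm. Over 25 N bends the clip.
- axle_stand: Fixed: 140 mm square plywood board, 3 to 13 mm above the bench on levelling feet, with an upright axle and a 125 mm black-tyred wheel lying flat (top at 67 mm). Axle: 15 mm groove core from 72 to 76.6 mm, then a 21 mm end to 88 mm. Origin: axle axis, board's underside, heights from there; +z up; the clip starts on the -x side and goes to +x. Press on wheel, washer and axle with less than 20 N.
- washer_face (a point): Centre of the upper face of the bright thrust washer, 104 mm diameter, under the clip. A wave spring holds it up 77 mm above the stand's origin, over the groove, so that the clip would only jam on the axle end. It sinks straight down, from 3 N, and is flat at 72 mm with 5 N. Both fork and clip rest on it; oiled steel, friction about 0.2.
- fork_tool: Loose tool, 0.13 to 0.21 kg: red handle 100 x 22 x 24 mm (x, y, z), 6 mm thick steel blade (z -3 to 3 mm). Origin: middle of the handle, +x to the fork, +z up. Shank 14 mm wide from x 48 to 80 mm, then the fork, 56 mm wide. It lies level in its rest. Grip it hard (100 N) in the front half of the handle: a press over 8 N can tilt it. Flat on the washer, its origin is 3 mm above the washer face.
- fork_seat (a point): Middle of the fork's flat 19 mm wide seat, half way up the blade, 100 mm ahead (+x) of the tool's origin, same axes. 45 degree shoulders beside it, then prongs 46 mm apart that reach 16 mm farther. With the clip's back in the seat, the clip's origin is 20 mm ahead of this point.
- tool_rest: Fixed plywood rest, base 155 x 70 x 10 mm, two posts with flaring notches: one 16 mm long, 38 mm behind the origin, for the handle (floor 34 mm above the bench, 28 mm wide, sides to 47 mm), one 14 mm long, 65 mm ahead, for the shank (floor 43 mm, about 20 mm wide, sides to 56 mm). Between them the handle is free on both sides. Origin: at bench height, +x the way the fork points.
- rest_seat (a point): Where the tool's origin belongs in the rest (it starts within 6 mm of it along x): 46 mm above the rest's origin, same axes. The tool's axes are parallel to these when it lies in the rest.
- hammer: Claw hammer lying on the bench, 300 mm; bystander. Origin: middle of its length, underside.
- screwdriver: Blue-handled screwdriver lying on the bench, 150 mm; bystander. Origin: middle, underside.
- spare_wheel: Spare wheel lying flat, 125 mm diameter, 46 mm high; bystander. Origin: centre of the underside.
- offcut: Pine offcut 150 x 70 x 38 mm; bystander. Origin: centre of the underside.
- glue: White glue bottle, 54 mm diameter, 150 mm high; bystander. Origin: centre of the underside.

How it is judged:
By the outcome, as a careful person would: the job done as asked, in the order asked, and still so for the second after the job is handed in, with the robot touching nothing.
It also fails if it takes over 59 s, if anything falls off the work surface, if the arm or the gripper's body presses on something with over 40 N, if the wrist force passes 120 N, or if a joint passes its speed limit or range.

## Working session

There is one attempt and no reset: what is moved stays moved. The work goes in short steps, Python scripts to look and compute and a tool call to move; the robot and the scene stay as the last step left them, time stands still between calls to the robot, and variables do not carry over. Pictures are saved under pics/ and viewed, and the job is handed in when it is done.

Besides the shell and the picture viewer there is one more tool, called by a JSON object that holds its "method" and its "body". step_arm: Moves the arm, as the interface text tells. Its arguments: {"type":"object","properties":{"plan":{"type":"string"}},"required":["plan"]}

```bash
mkdir -p pics; ls; python3 - <<'E'
from plant import telemetry, snapshot, calibration
import cv2,numpy as np
np.set_printoptions(precision=4,suppress=True)
print(telemetry.get_obs())
for n in ["scene","side","wrist"]:
    c=calibration(n); print(n,c)
    cv2.imwrite(f"pics/{n}0.png",snapshot(n))
E
```

```text
pics
{'clock': 0.0, 'joint_pos': array([-46.5741,  20.589 ,   0.6332,  -0.022 , -70.1393, -16.5062]), 'qvel': array([0.0771, 0.0039, 0.1488, 0.0586, 0.0698, 0.0053]), 'tau': array([  0.0007, -58.2724,  29.3065,   6.9973,   0.0071,  -0.0001]), 'tool_pos': array([ 0.3053, -0.6014,  0.1894]), 'orientation': array([ 179.903 ,   -0.0072, -153.0877]), 'force': array([-0.9761,  0.5463, -1.1594]), 'moment': array([ 0.05  ,  0.0014, -0.0664]), 'opening': 0.08774235732474589}
scene {'K': array([[439.0967,   0.    , 324.409 ],
       [  0.    , 439.0967, 247.9691],
       [  0.    ,   0.    ,   1.    ]]), 'camera_from_world': array([[ 0.7405,  0.672 , -0.0069, -0.4345],
       [-0.5648,  0.628 ,  0.5353,  0.2874],
       [ 0.3641, -0.3926,  0.8446, -1.2308],
       [ 0.    ,  0.    ,  0.    ,  1.    ]])}
side {'K': array([[557.9495,   0.    , 313.0735],
       [  0.    , 557.9495, 239.4797],
       [  0.    ,   0.    ,   1.    ]]), 'camera_from_world': array([[-0.7735, -0.6337, -0.0076,  0.4736],
       [ 0.4335, -0.5379,  0.723 , -0.3114],
       [-0.4623,  0.5559,  0.6908, -0.9782],
       [ 0.    ,  0.    ,  0.    ,  1.    ]])}
wrist {'K': array([[362.6184,   0.    , 314.0169],
       [  0.    , 362.6184, 242.1007],
       [  0.    ,   0.    ,   1.    ]]), 'camera_from_world': array([[-0.4537,  0.8911,  0.0002,  0.6739],
       [-0.8578, -0.4367, -0.2712,  0.0332],
       [-0.2416, -0.1232,  0.9625, -0.3894],
       [ 0.    ,  0.    ,  0.    ,  1.    ]])}
```

View pics/scene0.png

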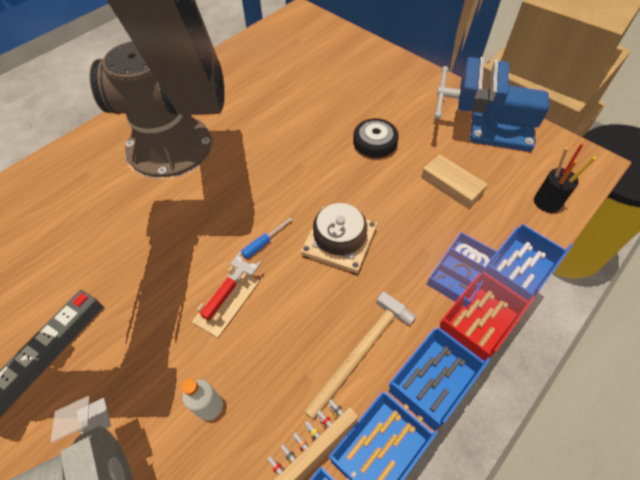

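View pics/side0.png

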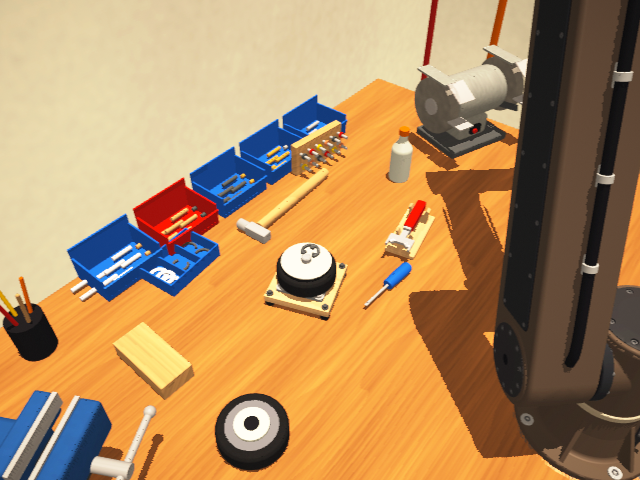

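View pics/wrist0.png

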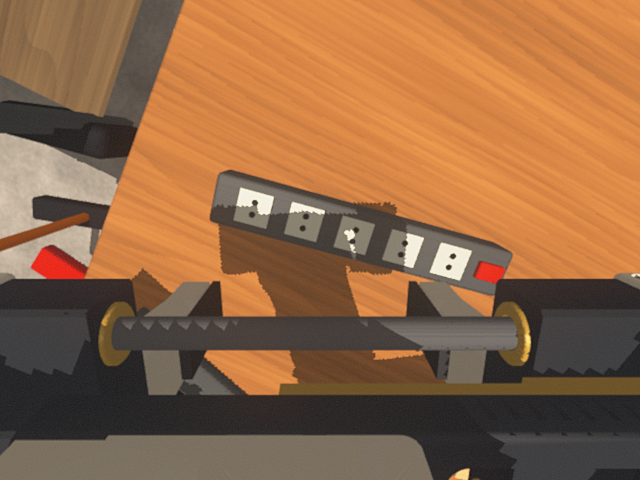

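The scene view shows the fork tool at about (228,285), the axle stand at (340,232), the clip near (337,229). The side view shows them at (410,230) and (306,270). The wrist view shows only a power strip. Next I measure roughly.

```bash
cat > h.py <<'E'
import cv2,numpy as np
from scipy.spatial.transform import Rotation as R
np.set_printoptions(precision=4,suppress=True)
def ray(c,uv):
    K,T=c["K"],c["camera_from_world"]
    d=np.linalg.inv(K)@np.array([uv[0],uv[1],1.]); d=np.array([d[0],-d[1],-d[2]])
    Rm=T[:3,:3]; o=-Rm.T@T[:3,3]; d=Rm.T@d
    return o,d/np.linalg.norm(d)
def plane(c,uv,z):
    o,d=ray(c,uv); return o+d*(z-o[2])/d[2]
def tri(rs):
    A=np.zeros((3,3));b=np.zeros(3)
    for o,d in rs:
        P=np.eye(3)-np.outer(d,d);A+=P;b+=P@o
    p=np.linalg.solve(A,b)
    return p,[np.linalg.norm((np.eye(3)-np.outer(d,d))@(p-o)) for o,d in rs]
def proj(c,p):
    q=c["camera_from_world"]@np.append(p,1.); v=c["K"]@np.array([q[0],-q[1],-q[2]]); return v[:2]/v[2]
def redmask(im):
    h=cv2.cvtColor(im,cv2.COLOR_BGR2HSV)
    return (((h[...,0]<5)|(h[...,0]>174))&(h[...,1]>190)&(h[...,2]>70)).astype(np.uint8)
E
python3 - <<'E'
from h import *
from plant import calibration
for n,box in [("scene",(180,260,260,340)),("side",(380,180,450,260))]:
    im=cv2.imread(f"pics/{n}0.png"); m=redmask(im); x0,y0,x1,y1=box
    k=np.zeros_like(m);k[y0:y1,x0:x1]=m[y0:y1,x0:x1]
    cs,_=cv2.findContours(k,0,1); c=max(cs,key=cv2.contourArea); print(n,cv2.contourArea(c),cv2.minAreaRect(c))
    r=cv2.minAreaRect(c); b=cv2.boxPoints(r); C=calibration(n)
    print(plane(C,r[0],.055)); print(np.array([plane(C,q,.055) for q in b]))
    x0,y0,x1,y1=(290,190,390,280) if n=="scene" else (255,230,355,325)
    cv2.imwrite(f"pics/{n}0s.png",cv2.resize(im[y0:y1,x0:x1],None,fx=6,fy=6,interpolation=2))
    x0,y0,x1,y1=(180,210,300,340) if n=="scene" else (360,190,450,310)
    cv2.imwrite(f"pics/{n}0t.png",cv2.resize(im[y0:y1,x0:x1],None,fx=4.5,fy=4.5,interpolation=2))
E
```

```text
scene 448.0 ((217.81546020507812, 298.462158203125), (11.176952362060547, 46.224281311035156), 38.1572265625)
[ 0.494  -0.2278  0.055 ]
[[ 0.4911 -0.2751  0.055 ]
 [ 0.4704 -0.1801  0.055 ]
 [ 0.497  -0.1786  0.055 ]
 [ 0.5162 -0.2728  0.055 ]]
side 257.0 ((415.1226806640625, 214.17926025390625), (10.295629501342773, 30.692630767822266), 29.05460548400879)
[ 0.4877 -0.2204  0.055 ]
[[ 0.4888 -0.1714  0.055 ]
 [ 0.5128 -0.2742  0.055 ]
 [ 0.4866 -0.2716  0.055 ]
 [ 0.4641 -0.1699  0.055 ]]
```

```bash
python3 -c "
import cv2,numpy as np
a=cv2.imread('pics/scene0s.png');b=cv2.imread('pics/side0s.png')
print(a.shape,b.shape)"
```

```text
(540, 600, 3) (570, 600, 3)
```

View pics/scene0s.png

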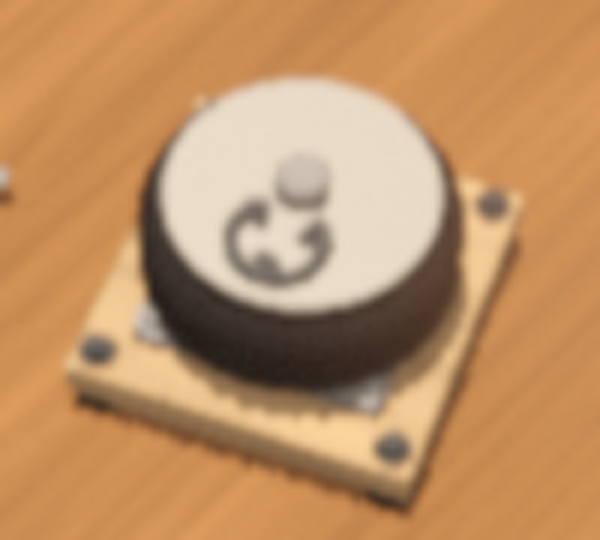

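View pics/side0s.png

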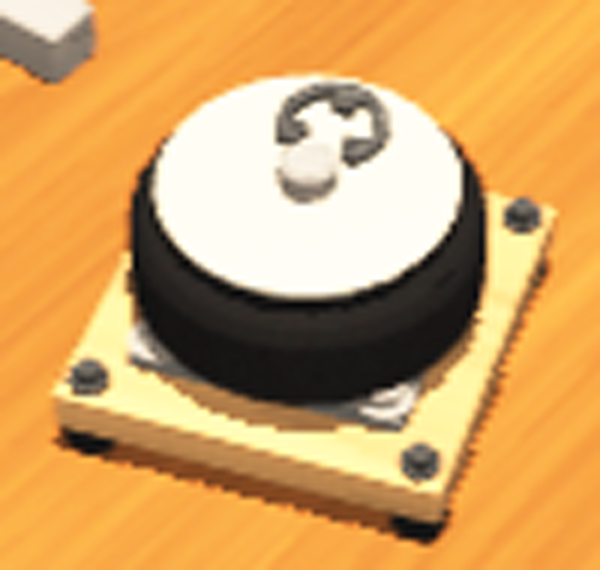

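View pics/scene0t.png

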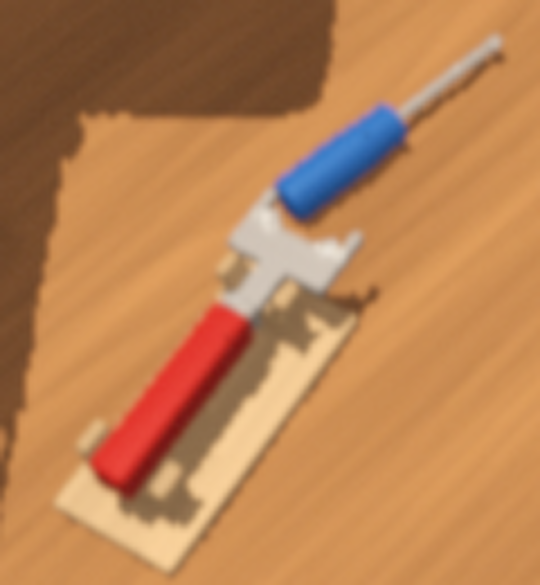

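View pics/side0t.png

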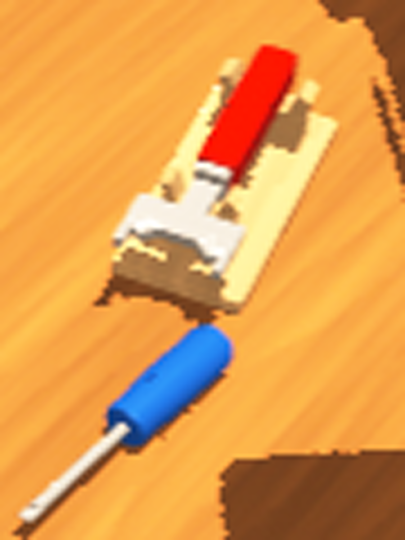

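```bash
python3 - <<'E'
from h import *
from plant import calibration,telemetry
S,D=calibration("scene"),calibration("side")
s=lambda x,y:(290+x/6-.4,190+y/6-.4); d=lambda x,y:(255+x/6-.4,230+y/6-.4)
def t(n,a,b): print(n,*tri([ray(S,s(*a)),ray(D,d(*b))]))
t("axletop",(303,172),(308,162))
t("clip",(278,240),(332,123))
# board corners by views: scene left(75,362)=?, bottom(410,490), right(520,195)
for q in [(75,362),(410,490),(520,195)]: print("S",plane(S,s(*q),.013))
for q in [(57,392),(435,492),(555,210)]: print("D",plane(D,d(*q),.013))
for c,f,q in [(S,s,(303,172)),(D,d,(308,162))]: print(plane(c,f(*q),.091))
o=telemetry.get_obs(); W=calibration("wrist"); T=np.eye(4);T[:3,:3]=R.from_euler('xyz',o["orientation"],degrees=True).as_matrix();T[:3,3]=o["tool_pos"]
M=np.linalg.inv(W["camera_from_world"]@T); 
print("cam in tcp",np.linalg.inv(W["camera_from_world"]@T)); print(T)
# handle red ends triangulated
E
```

```text
axletop [0.5679 0.0745 0.0976] [np.float64(0.0008058947692443774), np.float64(0.0008058947692446225)]
clip [0.5781 0.0494 0.0904] [np.float64(0.0009235376164898794), np.float64(0.0009235376164898859)]
S [ 0.5222 -0.0064  0.013 ]
S [0.6558 0.037  0.013 ]
S [0.601  0.1721 0.013 ]
D [0.619  0.1537 0.013 ]
D [0.4887 0.1056 0.013 ]
D [ 0.5363 -0.026   0.013 ]
[0.5642 0.0777 0.091 ]
[0.5727 0.0702 0.091 ]
cam in tcp [[ 0.0012  0.9625  0.2713  0.0729]
 [ 1.     -0.0015  0.0009  0.0007]
 [ 0.0013  0.2713 -0.9625 -0.1942]
 [ 0.      0.      0.      1.    ]]
[[-0.8917 -0.4527 -0.0007  0.3054]
 [-0.4527  0.8917  0.0011 -0.6015]
 [ 0.0001  0.0012 -1.      0.1897]
 [ 0.      0.      0.      1.    ]]
```

```bash
python3 - <<'E'
from h import *
from plant import calibration
S,D=calibration("scene"),calibration("side")
print("glue cap",tri([ray(S,(190,387)),ray(D,(405,131))]))
print("screwdriver tail",tri([ray(S,(180+300/4.5,210+198/4.5)),ray(D,(360+215/4.5,190+340/4.5))]))
E
```

```text
glue cap (array([ 0.6296, -0.381 ,  0.1413]), [np.float64(0.0009751057335790759), np.float64(0.0009751057335791317)])
screwdriver tail (array([ 0.4321, -0.1032,  0.0148]), [np.float64(0.003279071074189848), np.float64(0.0032790710741897834)])
```

{"method": "step_arm", "body": {"plan": "8.76 -3.3 2.2 -1 0 0 7.1;8.76 -3.5 1.5 -1 0 0 7.1;8.76 -3.5 1.5 -1 0 0 7.1;8.76 -3.5 1 -1 0 0 7.1;8.76 -3.5 1 -1 0 0 7.1;8.76 -3.5 1 -1 0 0 7.1;8.76 0 0 0 0 0 7.1;8.76 0 0 0 0 0 7.1;8.76 0 0 0 0 0 7.1;8.76 0 0 0 0 0 7.1;8.76 0 0 0 0 0 7.1;8.76 0 0 0 0 0 7.1"}}

```text
clock: 1.15
tool_pos: [0.4884, -0.4918, 0.2498]
orientation: [-180.0, -0.0, 121.5]
force: [0.6, 1.2, 0.7]
opening: 0.0875
```

{"method": "step_arm", "body": {"plan": "8.76 2.3 1.4 0 0 0 6;8.76 3.4 1.6 0 0 0 6;8.76 3.7 1.6 0 0 0 5;8.76 3.7 1.5 0 0 0 0;8.76 3.7 1.5 0 0 0 0;8.76 3.7 1 0 0 0 0;8.76 2 0.5 0 0 0 0;8.76 0 0 0 0 0 0;8.76 0 0 0 0 0 0"}}

```text
clock: 1.9
tool_pos: [0.5005, -0.248, 0.2506]
orientation: [180.0, 0.0, 105.0]
force: [-0.2, -0.4, 0.2]
opening: 0.0873
```

```bash
cat > look.py <<'E'
import sys,pickle
from h import *
from plant import telemetry,snapshot,calibration
n=sys.argv[1]
o=telemetry.get_obs();c=calibration("wrist");im=snapshot("wrist")
cv2.imwrite(f"pics/{n}.png",im);pickle.dump((o,c),open(f"pics/{n}.pkl","wb"))
print(o["clock"],o["tool_pos"],o["orientation"],o["force"],o["moment"],o["opening"])
E
python3 look.py w1
```

```text
1.9 [ 0.5005 -0.248   0.2506] [179.97     0.0096 104.959 ] [-0.2244 -0.3541  0.2026] [-0.1466 -0.0258  0.0043] 0.08732296117375667
```

View pics/w1.png

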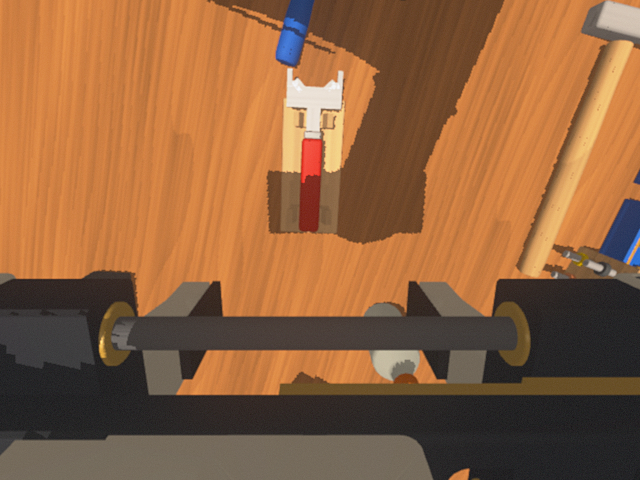

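{"method": "step_arm", "body": {"plan": "8.76 2.2 1.3 0 0 0 0;8.76 3.3 2.1 0.8 0 0 0;8.76 3.3 2.1 0.8 0 0 0;8.76 3.3 2.1 0.8 0 0 0;8.76 3.3 2 0.8 0 0 0;8.76 3.3 2 0.8 0 0 0;8.76 2.3 1.5 1 0 0 0;8.76 1 0.5 0 0 0 0;8.76 0 0 0 0 0 0;8.76 0 0 0 0 0 0"}}

```text
clock: 2.78
tool_pos: [0.5799, -0.0367, 0.2004]
orientation: [179.6, -3.4, 108.2]
force: [-0.5, 0.1, 0.7]
opening: 0.0875
```

```bash
python3 look.py w2
```

```text
2.7833 [ 0.5799 -0.0367  0.2004] [179.5703  -3.4128 108.1732] [-0.4671  0.12    0.7121] [-0.2946 -0.0248 -0.051 ] 0.08748520419444455
```

View pics/w2.png

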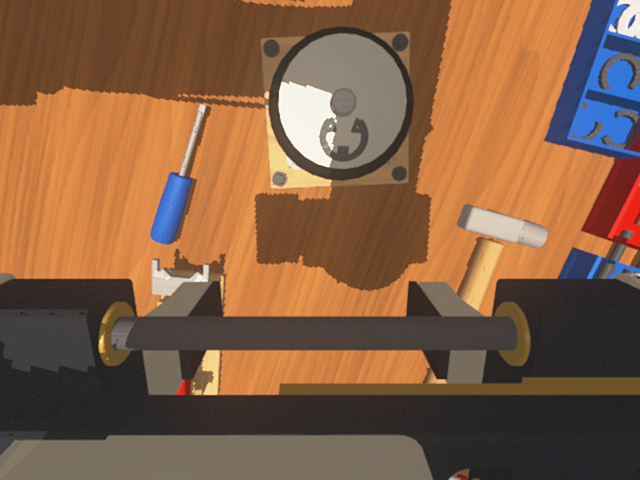

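```bash
python3 - <<'E'
from h import *
from plant import telemetry
o=telemetry.get_obs(); print(o["joint_pos"],o["tool_pos"],o["orientation"])
E
```

```text
[  13.0159   12.0004   -8.3758   -3.6676  -69.4966 -173.5932] [ 0.5798 -0.0369  0.2008] [179.5276  -3.4064 108.1555]
```

{"method": "step_arm", "body": {"plan": "8.76 0 0 0 0 0 0;8.76 0 0 0 0 0 0"}}

```text
clock: 3.0
tool_pos: [0.5797, -0.0367, 0.2012]
orientation: [179.5, -3.4, 108.2]
force: [0.5, -0.5, 0.7]
opening: 0.0877
```

```bash
python3 - <<'E'
import cv2
a=cv2.imread('pics/w2.png')
cv2.imwrite('pics/w2s.png',cv2.resize(a[15:200,250:430],None,fx=3.2,fy=3.2,interpolation=cv2.INTER_CUBIC))
a=cv2.imread('pics/w1.png')
cv2.imwrite('pics/w1s.png',cv2.resize(a[55:245,250:360],None,fx=3.1,fy=3.1,interpolation=cv2.INTER_CUBIC))
E
```

```text
(no output)
```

View pics/w2s.png

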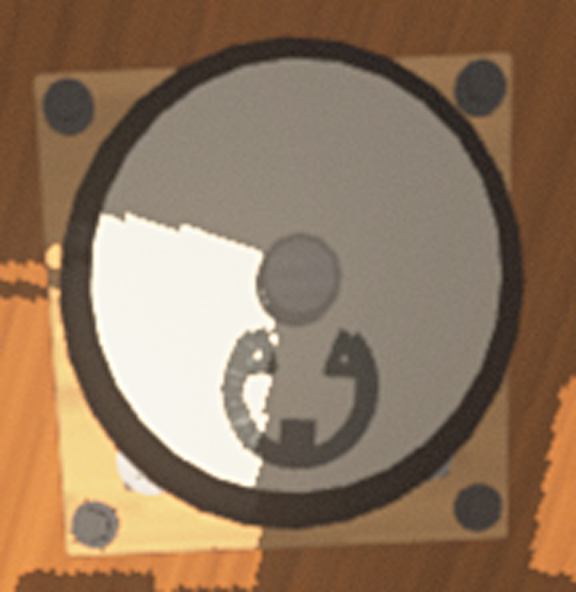

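View pics/w1s.png

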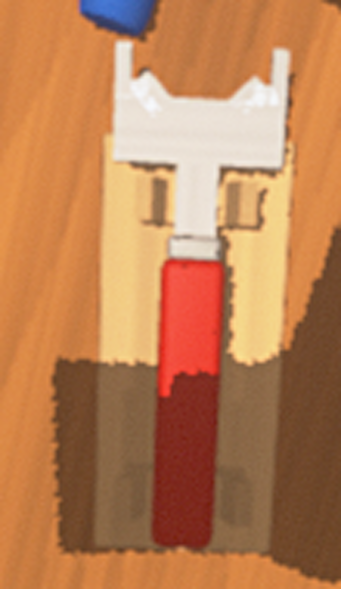

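```bash
python3 - <<'E'
from h import *
import pickle
from plant import calibration
S,D=calibration("scene"),calibration("side")
o2,W2=pickle.load(open("pics/w2.pkl","rb"));o1,W1=pickle.load(open("pics/w1.pkl","rb"))
w2=lambda x,y:(250+x/3.2-.4,15+y/3.2-.4); w1=lambda x,y:(250+x/3.1-.4,55+y/3.1-.4)
s=lambda x,y:(290+x/6-.4,190+y/6-.4); d=lambda x,y:(255+x/6-.4,230+y/6-.4)
def t(n,w,a,b): print(n,*tri([ray(W2,w2(*w)),ray(S,s(*a)),ray(D,d(*b))]))
t("axletop",(302,276),(303,170),(308,160))
t("washer",(297,275),(302,193),(307,186))
t("clip",(300,390),(278,242),(334,123))
sc=[(68,106),(480,87),(95,524),(478,507)]
P=[plane(W2,w2(*q),.024) for q in sc];print("screws",P,np.mean(P,0))
ang=lambda v:np.degrees(np.arctan2(v[1],v[0]))
print("yaw",ang(P[0]-P[2]),ang(P[1]-P[3]),ang(P[1]-P[0])+90,ang(P[3]-P[2])+90,[np.linalg.norm(P[0]-P[2]),np.linalg.norm(P[1]-P[0])])
for h in (.003,.008,.011): 
  a,b,c=plane(W2,w2(302,276),h+.088),plane(W2,w2(297,275),h+.077),plane(W2,w2(300,390),h+.079)
  e,f=plane(W2,w2(90,275),h+.077),plane(W2,w2(502,275),h+.077)
  print(h,a,b,c,np.linalg.norm(e-f),np.linalg.norm(c-b),ang(b-c))
Q={k:plane(W1,w1(*v),z) for k,v,z in [("hf",(191,258),.058),("hr",(182,545),.058),("seat",(203,100),.049),("bl",(113,163),.049),("br",(283,163),.049),("tl",(123,42),.049),("tr",(281,48),.049)]}
for k,v in Q.items(): print(k,v)
print("yaws",ang(Q["hf"]-Q["hr"]),ang(Q["br"]-Q["bl"])+90,ang(Q["seat"]-Q["hr"]),"len",np.linalg.norm(Q["hf"]-Q["hr"]),np.linalg.norm(Q["bl"]-Q["br"]),np.linalg.norm(Q["tl"]-Q["tr"]))
# direct tri handle front
for n,uv,uvs in [("blade back-left",(113,163),None)]: pass
E
```

```text
axletop [0.5683 0.0745 0.0987] [np.float64(0.0007663067279913911), np.float64(0.0011600861152237948), np.float64(0.0005800892316441192)]
washer [0.5682 0.0752 0.0856] [np.float64(0.0014753083237937057), np.float64(0.0018515436221621473), np.float64(0.0008027930412826945)]
clip [0.578  0.0493 0.0899] [np.float64(0.0006723746720666996), np.float64(0.0008754327621577901), np.float64(0.0004690406392460037)]
screws [array([0.4902, 0.1108, 0.024 ]), array([0.6042, 0.1541, 0.024 ]), array([ 0.5335, -0.0031,  0.024 ]), array([0.6475, 0.04  , 0.024 ])] [0.5689 0.0754 0.024 ]
yaw 110.79890622066098 110.81143455538853 110.78314281496073 110.703871506639 [np.float64(0.12189353135854426), np.float64(0.12185899922682737)]
0.003 [0.5693 0.0759 0.091 ] [0.5684 0.0777 0.08  ] [0.5784 0.0507 0.082 ] 0.10683920740268461 0.02890541600674561 110.40600606766502
0.008 [0.5692 0.0751 0.096 ] [0.5682 0.0768 0.085 ] [0.5781 0.0502 0.087 ] 0.10516255984194549 0.0284560252072775 110.40034708411932
0.011 [0.5691 0.0745 0.099 ] [0.5681 0.0763 0.088 ] [0.5779 0.0499 0.09  ] 0.10415657130550206 0.028186407669939767 110.39686464802924
hf [ 0.4787 -0.1756  0.058 ]
hr [ 0.5007 -0.2709  0.058 ]
seat [ 0.4697 -0.1267  0.049 ]
bl [ 0.4459 -0.1531  0.049 ]
br [ 0.5003 -0.1385  0.049 ]
tl [ 0.4403 -0.1166  0.049 ]
tr [ 0.4899 -0.1051  0.049 ]
yaws 103.04086497603726 105.03894951195524 102.16788923194183 len 0.09777118756723457 0.05628205211600823 0.05097642712173078
```

{"method": "step_arm", "body": {"plan": "8.76 -2.4 -2.8 0 0 0 -7.1;8.76 -2 -3.1 0 0 0 -7.1;8.76 -1.6 -3.3 0 0 0 -7.1;8.76 -1.2 -3.5 0 0 0 -7.1;8.76 -0.8 -3.6 0 0 0 -7.1;8.76 0 0 0 0 0 -7.1;8.76 0 0 0 0 0 -7.1;8.76 0 0 0 0 0 -7.1;8.76 0 0 0 0 0 -7.1;8.76 0 0 0 0 0 -7.1;8.76 0 0 0 0 0 -7.1;8.76 0 0 0 0 0 -7.1"}}

```text
clock: 4.0
tool_pos: [0.4839, -0.1924, 0.1929]
orientation: [176.6, 0.2, -166.5]
force: [0.2, -0.3, -0.2]
opening: 0.0878
```

{"method": "step_arm", "body": {"plan": "8.76 0 0 0 0 0 -7.1;8.76 0 0 0 0 0 -7.1;8.76 0 0 0 0 0 -7.1;8.76 0 0 0 0 0 -7.1;8.76 0 0 0 0 0 -7.1;8.76 0 0 0 0 0 -7.1;8.76 0 0 0 0 0 -7.1;8.76 0 0 0 0 0 -7.1;8.76 0 0 0 0 0 -7.1;8.76 0 0 0 0 0 -7.1;8.76 0 0 0 0 0 -7.1;8.76 0 0 0 0 0 0"}}

```text
clock: 5.0
tool_pos: [0.484, -0.1923, 0.1929]
orientation: [179.5, 3.4, -88.4]
force: [1.1, 0.5, 0.2]
opening: 0.0876
```

```bash
cat > go.py <<'E'
# usage: go.py x y z yaw : remaining tool-frame shift (cm) and turn to a pointing-down pose
import sys
from h import *
from plant import telemetry
o=telemetry.get_obs();Rc=R.from_euler('xyz',o["orientation"],degrees=True)
x,y,z,a=map(float,sys.argv[1:5])
pitch=float(sys.argv[5]) if len(sys.argv)>5 else 0
Rt=R.from_euler('z',a,degrees=True)*R.from_euler('xyz',[180,0,0],degrees=True)
if pitch: Rt=Rt*R.from_rotvec([0,pitch,0],degrees=True)
print(o["clock"],o["tool_pos"],o["orientation"],o["force"],o["moment"],o["opening"])
print("shift cm in current tool frame",Rc.inv().apply(np.array([x,y,z])-o["tool_pos"])*100,"after turn",Rt.inv().apply(np.array([x,y,z])-o["tool_pos"])*100)
print("turn deg",(Rc.inv()*Rt).as_rotvec(degrees=True))
E
python3 go.py .4822 -.1912 .1 -76.8;python3 look.py w3
```

```text
5.0 [ 0.484  -0.1923  0.1929] [179.5328   3.4252 -88.404 ] [1.0581 0.4733 0.1674] [-0.1877  0.0343 -0.0537] 0.08762066225515507
shift cm in current tool frame [0.4402 0.1039 9.2773] after turn [-0.1486  0.1528  9.2858]
turn deg [  0.1186   3.4608 -11.5865]
5.0 [ 0.484  -0.1923  0.1929] [179.5328   3.4252 -88.404 ] [1.0581 0.4733 0.1674] [-0.1877  0.0343 -0.0537] 0.08762066225515507
```

{"method": "step_arm", "body": {"plan": "8.76 0 0 0 0.1 3.5 -5.8;8.76 -0.1 0.1 2 0 0 -5.8;8.76 0 0 3 0 0 0;8.76 0 0 1.3 0 0 0;8.76 0 0 0 0 0 0"}}

```text
clock: 5.47
tool_pos: [0.4804, -0.1908, 0.1266]
orientation: [179.5, 0.1, -77.4]
force: [0.5, 0.3, 0.2]
opening: 0.0878
```

```bash
python3 go.py .4822 -.1912 .027 -76.8;python3 look.py w4
```

```text
5.4667 [ 0.4804 -0.1908  0.1266] [179.468    0.1037 -77.3692] [0.5234 0.2803 0.2132] [0.0063 0.1654 0.0674] 0.08778996277498861
shift cm in current tool frame [ 0.0965 -0.2572  9.9584] after turn [ 0.0801 -0.1639  9.9605]
turn deg [ 0.5315  0.1063 -0.5688]
5.4667 [ 0.4804 -0.1908  0.1266] [179.468    0.1037 -77.3692] [0.5234 0.2803 0.2132] [0.0063 0.1654 0.0674] 0.08778996277498861
```

View pics/w4.png

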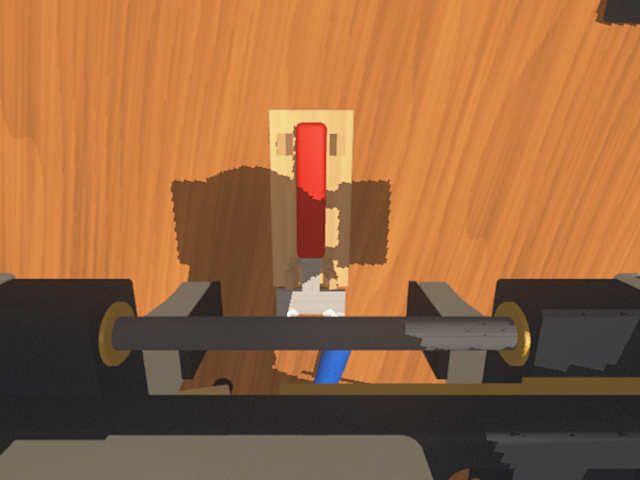

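```bash
python3 - <<'E'
from h import *
import pickle
o,W=pickle.load(open("pics/w4.pkl","rb")); im=cv2.imread("pics/w4.png"); m=redmask(im)
m2=np.zeros_like(m);m2[100:280,270:350]=m[100:280,270:350]
c=max(cv2.findContours(m2,0,1)[0],key=cv2.contourArea);r=cv2.minAreaRect(c);print(r,cv2.boundingRect(c))
P=np.argwhere(m2)[:,::-1];
pts=[]
for y in range(130,255,5):
    x=P[P[:,1]==y,0]
    if len(x)>10: pts.append(plane(W,((x.min()+x.max())/2,y),.058)); w=x.max()-x.min()+1
pts=np.array(pts); print(len(pts),pts[0],pts[-1])
v=np.linalg.svd(pts[:,:2]-pts[:,:2].mean(0))[2][0];v*=np.sign(v[1]);print("yaw",np.degrees(np.arctan2(v[1],v[0])))
b=cv2.boundingRect(c);f=plane(W,(311.5,b[1]+b[3]),.058);rr=plane(W,(311.5,b[1]),.058);print(f,rr,np.linalg.norm(f-rr),(f+rr)/2)
# rest base corners z=.01: 
for q in [(269,110),(353,110)]: print(plane(W,q,.010))
# posts rear, top z .047
for q in [(277,134),(345,134),(277,155),(345,155)]: print(plane(W,q,.047))
p0=(f+rr)/2; u=np.array([np.cos(np.radians(103.2)),np.sin(np.radians(103.2)),0]);print("grip at",p0+.033*u)
E
```

```text
((310.5, 189.5), (133.0, 29.0), 90.0) (296, 123, 30, 134)
25 [ 0.4996 -0.2675  0.058 ] [ 0.4807 -0.1828  0.058 ]
yaw 102.21389939506194
[ 0.4788 -0.1775  0.058 ] [ 0.4999 -0.2722  0.058 ] 0.09699906526534981 [ 0.4893 -0.2248  0.058 ]
[ 0.5359 -0.2764  0.01  ]
[ 0.4698 -0.2913  0.01  ]
[ 0.5227 -0.2598  0.047 ]
[ 0.4747 -0.2706  0.047 ]
[ 0.5198 -0.2453  0.047 ]
[ 0.4711 -0.2562  0.047 ]
grip at [ 0.4818 -0.1927  0.058 ]
```

{"method": "step_arm", "body": {"plan": "8.76 0.1 -0.2 0 0.5 0.1 0;8.76 0 0 3 0 0 0;8.76 0 0 3 0 0 0;8.76 0 0 2.5 0 0 0;8.76 0 0 1 0 0 0;8.76 0 0 0.4 0 0 0;8.76 0 0 0 0 0 0;8.76 0 0 0 0 0 0"}}

```text
clock: 6.18
tool_pos: [0.4869, -0.1919, 0.0319]
orientation: [-179.6, -0.2, -77.1]
force: [-0.2, -0.4, -0.6]
opening: 0.0876
```

```bash
python3 go.py .4823 -.1918 .027 -77.4
```

```text
6.1833 [ 0.4869 -0.1919  0.0319] [-179.6442   -0.1554  -77.078 ] [-0.1878 -0.3573 -0.5649] [-0.005   0.1063  0.0543] 0.08762204195611714
shift cm in current tool frame [-0.1141  0.4448  0.4868] after turn [-0.1102  0.4424  0.4899]
turn deg [-0.3562 -0.1544  0.3225]
```

{"method": "step_arm", "body": {"plan": "8.76 0 0 0 0 0 0;8.76 0 0 0 0 0 0;8.76 0 0 0 0 0 0"}}

```text
clock: 6.43
tool_pos: [0.4862, -0.1917, 0.0314]
orientation: [-179.7, -0.1, -77.1]
force: [0.5, 0.4, 0.2]
opening: 0.0873
```

```bash
python3 go.py .4823 -.1918 .027 -77.4
```

```text
6.4333 [ 0.4862 -0.1917  0.0314] [-179.663    -0.1314  -77.0738] [0.457  0.3593 0.2351] [-0.0144  0.1189 -0.0073] 0.08734132805639112
shift cm in current tool frame [-0.0786  0.385   0.4379] after turn [-0.0754  0.3829  0.4403]
turn deg [-0.3374 -0.1304  0.3266]
```

{"method": "step_arm", "body": {"plan": "8.76 -0.1 0.4 0.4 -0.3 -0.1 0.3;8.76 0 0 0 0 0 0;8.76 0 0 0 0 0 0;8.76 0 0 0 0 0 0"}}

```text
clock: 6.77
tool_pos: [0.4813, -0.1916, 0.0263]
orientation: [179.9, -0.0, -77.4]
force: [-0.8, 0.2, 0.5]
opening: 0.0874
```

```bash
python3 go.py .4823 -.1918 .027 -77.4; python3 look.py w5
```

```text
6.7667 [ 0.4813 -0.1916  0.0263] [179.9194  -0.0007 -77.3708] [-0.8244  0.2026  0.4915] [-0.0232  0.122   0.0446] 0.08744204455285488
shift cm in current tool frame [ 0.042  -0.0971 -0.0722] after turn [ 0.0419 -0.0972 -0.0721]
turn deg [ 0.0806 -0.0007  0.0292]
6.7667 [ 0.4813 -0.1916  0.0263] [179.9194  -0.0007 -77.3708] [-0.8244  0.2026  0.4915] [-0.0232  0.122   0.0446] 0.08744204455285488
```

View pics/w5.png

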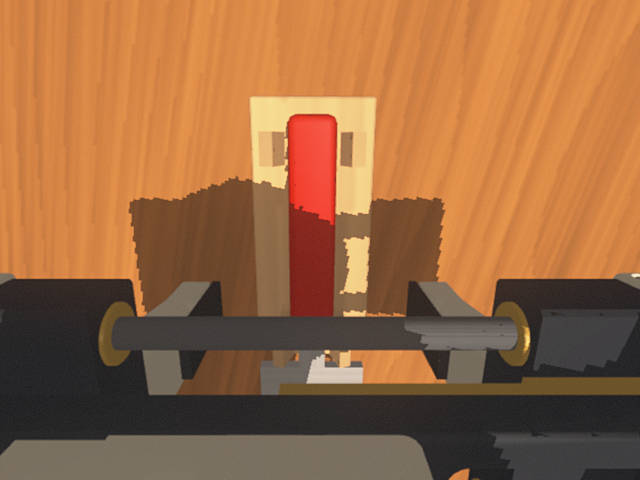

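{"method": "step_arm", "body": {"plan": "0 0 -0.1 0 0 0 0;0 0 0 0 0 0 0;0 0 0 0 0 0 0;0 0 0 0 0 0 0;0 0 0 0 0 0 0;0 0 0 0 0 0 0;0 0 0 0 0 0 0;0 0 0 0 0 0 0"}}

```text
clock: 7.48
tool_pos: [0.4823, -0.1914, 0.0264]
orientation: [179.9, -0.0, -77.4]
force: [0.2, -0.5, 1.8]
opening: 0.0398
```

```bash
python3 go.py .4823 -.1918 .027 -77.4; python3 look.py w6
```

```text
7.4833 [ 0.4823 -0.1914  0.0264] [179.9352  -0.0011 -77.3728] [ 0.1758 -0.5381  1.8135] [-0.0304  0.0774 -0.0488] 0.039759379354649016
shift cm in current tool frame [ 0.0425  0.0145 -0.0642] after turn [ 0.0425  0.0144 -0.0643]
turn deg [ 0.0648 -0.0011  0.0272]
7.4833 [ 0.4823 -0.1914  0.0264] [179.9352  -0.0011 -77.3728] [ 0.1758 -0.5381  1.8135] [-0.0304  0.0774 -0.0488] 0.039759379354649016
```

View pics/w6.png

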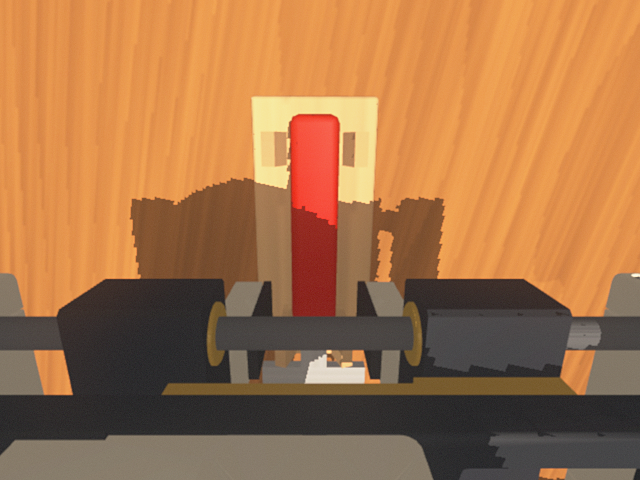

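{"method": "step_arm", "body": {"plan": "0 0 0 0 0 0 0;0 0 0 0 0 0 0;0 0 0 0 0 0 0;0 0 0 0 0 0 0;0 0 0 0 0 0 0;0 0 0 0 0 0 0"}}

```text
clock: 8.03
tool_pos: [0.4823, -0.1914, 0.0263]
orientation: [179.9, -0.0, -77.4]
force: [-0.2, -0.9, -0.3]
opening: 0.001
```

```bash
python3 look.py w7; python3 - <<'E'
from h import *
import pickle
o,W=pickle.load(open("pics/w7.pkl","rb")); im=cv2.imread("pics/w7.png"); m=redmask(im)
m2=np.zeros_like(m);m2[100:315,270:350]=m[100:315,270:350]
P=np.argwhere(m2)[:,::-1];pts=[]
for y in range(125,310,5):
    x=P[P[:,1]==y,0]
    if len(x)>10: pts.append(plane(W,((x.min()+x.max())/2,y),.058))
pts=np.array(pts)
v=np.linalg.svd(pts[:,:2]-pts[:,:2].mean(0))[2][0];v*=np.sign(v[1]);print("yaw",np.degrees(np.arctan2(v[1],v[0])),"rear",plane(W,(314,P[:,1].min()),.058))
E
```

```text
8.0333 [ 0.4823 -0.1914  0.0263] [179.9307  -0.0007 -77.3741] [-0.1956 -0.9136 -0.3106] [0.0147 0.0485 0.0261] 0.0009735426447905814
yaw 102.42673141595532 rear [ 0.5004 -0.2719  0.058 ]
```

View pics/w7.png

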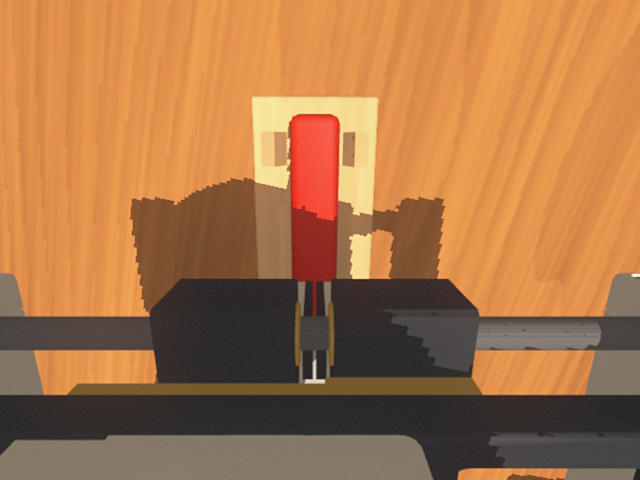

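```bash
python3 - <<'E'
from h import *
from plant import *
import plant
from plant import snapshot
a=snapshot("scene");b=snapshot("side")
cv2.imwrite("pics/s8.png",cv2.resize(a[180:350,150:300],None,fx=4,fy=4,interpolation=2)[:600])
cv2.imwrite("pics/d8.png",cv2.resize(b[140:330,340:490],None,fx=3.1,fy=3.1,interpolation=2))
E
```

```text
(no output)
```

View pics/s8.png

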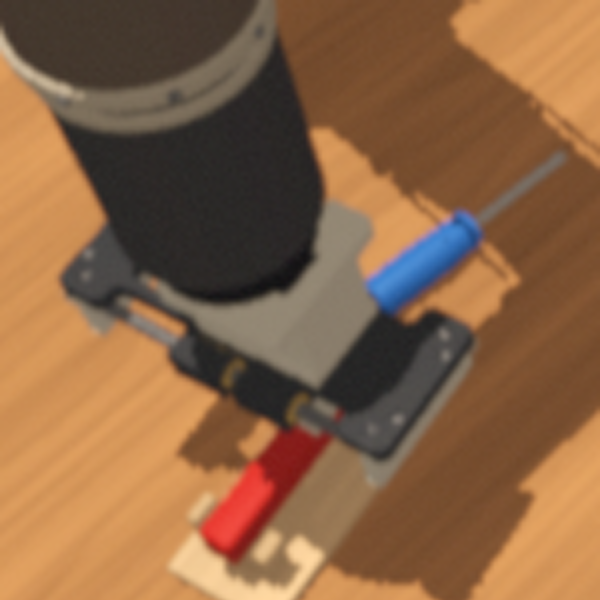

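View pics/d8.png

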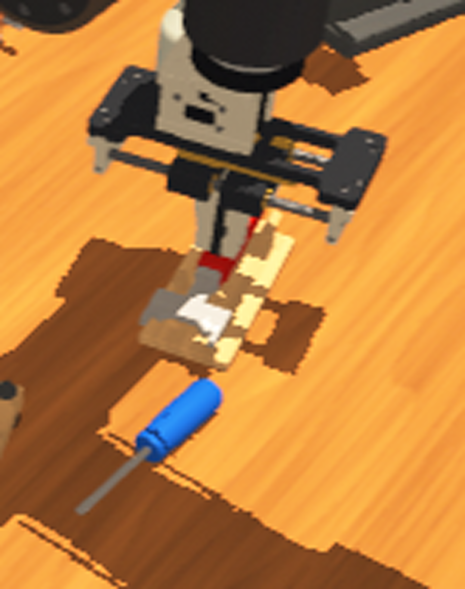

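```bash
python3 - <<'E'
from h import *
from plant import calibration,telemetry
S,D=calibration("scene"),calibration("side")
print("handle",tri([ray(S,(217.8,298.5)),ray(D,(415.1,214.2))]))
o=telemetry.get_obs();p=o["tool_pos"];q=proj(D,p);print("tcp side",q,(q-[340,140])*3.1)
for z in (.02,.04,.06): 
  q=proj(D,p+[0,0,z]);print(z,(q-[340,140])*3.1)
print("handle fr",[(proj(D,[.4787,-.1756,z])-[340,140])*3.1 for z in (.034,.058)])
print("table",o["joint_pos"])
E
```

```text
handle (array([ 0.4908, -0.2268,  0.0489]), [np.float64(4.4369621474712826e-05), np.float64(4.436962147457093e-05)])
tcp side [408.9596 230.9595] [213.7747 281.9745]
0.02 [216.787  262.0806]
0.04 [219.8653 241.7511]
0.06 [223.0118 220.9713]
handle fr [array([207.5929, 287.737 ]), array([211.1793, 263.5893])]
table [  0.0654  15.8396 -30.7964   0.0204 -43.4321  12.5442]
```

```bash
python3 - <<'E'
import cv2
a=cv2.imread('pics/w7.png')
cv2.imwrite('pics/w7s.png',cv2.resize(a[260:400,250:380],None,fx=4.2,fy=4.2,interpolation=2))
E
```

```text
(no output)
```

View pics/w7s.png

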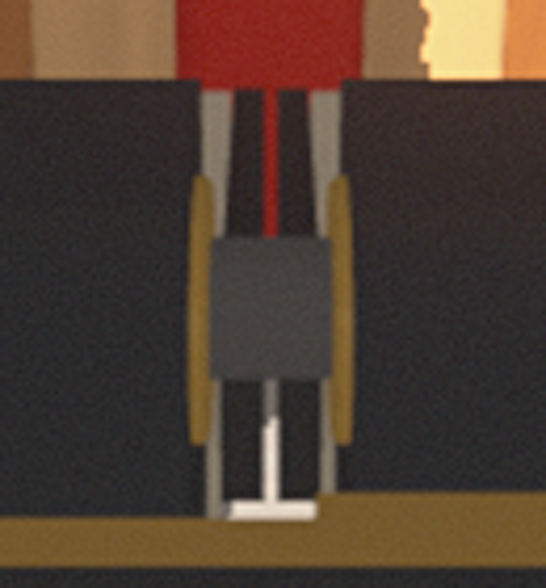

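{"method": "step_arm", "body": {"plan": "0 0 0 -0.5 0 0 0;0 0 0 0 0 0 0"}}

```text
clock: 8.35
tool_pos: [0.4828, -0.1914, 0.0322]
orientation: [180.0, -0.0, -77.4]
force: [-0.5, -0.6, 0.2]
opening: 0.0004
```

{"method": "step_arm", "body": {"plan": "5 0 0 -3 0 0 0;5 0 0 -3 0 0 0;5 0 0 -3 0 0 0;5 0 0 0 0 0 0;5 0 0 0 0 0 0"}}

```text
clock: 8.77
tool_pos: [0.4839, -0.1914, 0.1235]
orientation: [-179.8, -0.1, -77.4]
force: [-0.3, -0.1, 0.9]
opening: 0.0282
```

```bash
python3 - <<'E'
from h import *
from plant import calibration,telemetry,snapshot
S,D=calibration("scene"),calibration("side")
o=telemetry.get_obs();b=snapshot("side");a=snapshot("scene")
p=o["tool_pos"];print(o["clock"],p,o["joint_pos"],o["opening"])
cv2.imwrite("pics/d9r.png",b);cv2.imwrite("pics/s9r.png",a)
for im,C,n in ((b,D,"d9"),(a,S,"s9")):
    q=proj(C,p);print(n,q);c=[int(v) for v in q]
    cv2.circle(im,c,2,(0,255,0),1)
    y0,x0=max(c[1]-90,0),c[0]-70
    cv2.imwrite(f"pics/{n}.png",cv2.resize(im[y0:y0+150,x0:x0+150],None,fx=3.9,fy=3.9,interpolation=2))
E
```

```text
8.7667 [ 0.4839 -0.1914  0.1235] [  0.0685   9.0986 -24.3001   0.0281 -56.3966  12.5483] 0.028153451003967236
d9 [413.2562 198.1193]
s9 [221.2743 268.0556]
```

View pics/d9.png

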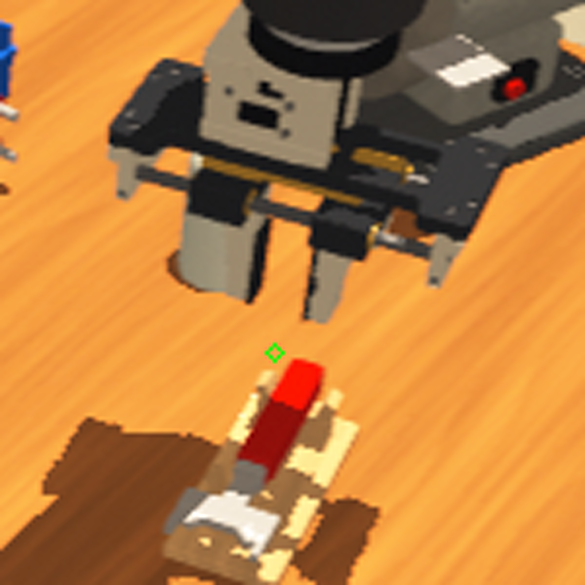

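View pics/s9.png

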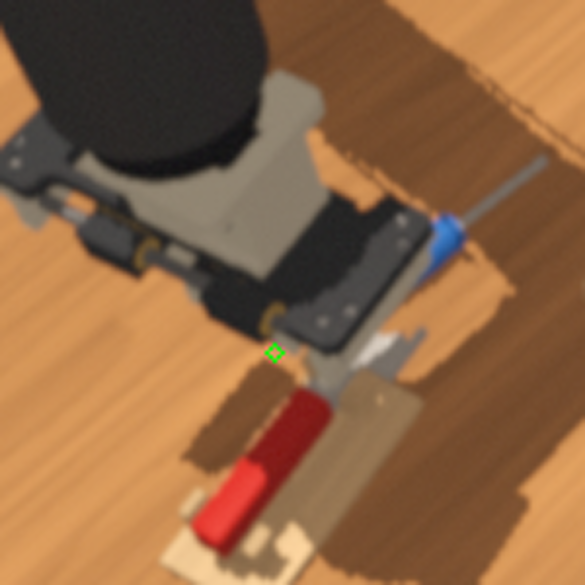

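The grasp closed on air. The side view shows the fingertips about 35 mm above the point telemetry gives as the TCP: the tips are seen at crop (283,308) and the projected TCP lies at (275,353). The wrist-view geometry gives the same figure. So I lower by that much more, checking with the side view.

{"method": "step_arm", "body": {"plan": "5 0 0.1 3 0 0 0;5 0 0 3 0 0 0;5 0 0.1 2.5 0 0 0;5 0 0 1 0 0 0;5 0 0 1 0 0 0;5 0 0 1 0 0 0;5 0 0 0 0 0 0;5 0 0 0 0 0 0"}}

```text
clock: 9.53
tool_pos: [0.4806, -0.1919, 0.0064]
orientation: [179.9, -0.0, -77.4]
force: [1.0, -0.7, -0.1]
opening: 0.0503
```

```bash
python3 go.py .4823 -.1918 -.005 -77.4; cat > sd.py <<'E'
import sys
from h import *
from plant import calibration,telemetry,snapshot
# sd.py name cam x0 y0 w h scale
n,cam=sys.argv[1:3];x0,y0,w,h=map(int,sys.argv[3:7]);s=float(sys.argv[7])
b=snapshot(cam);cv2.imwrite(f"pics/{n}r.png",b)
cv2.imwrite(f"pics/{n}.png",cv2.resize(b[y0:y0+h,x0:x0+w],None,fx=s,fy=s,interpolation=cv2.INTER_CUBIC))
E
python3 sd.py d10 side 350 150 130 130 4.5
```

```text
9.5333 [ 0.4806 -0.1919  0.0064] [179.9151  -0.0066 -77.3624] [ 1.0239 -0.7495 -0.1296] [ 0.0325  0.0528 -0.0453] 0.0503060258164742
shift cm in current tool frame [ 0.0314 -0.1696  1.1436] after turn [ 0.0315 -0.1679  1.1438]
turn deg [ 0.0849 -0.0067  0.0376]
```

View pics/d10.png

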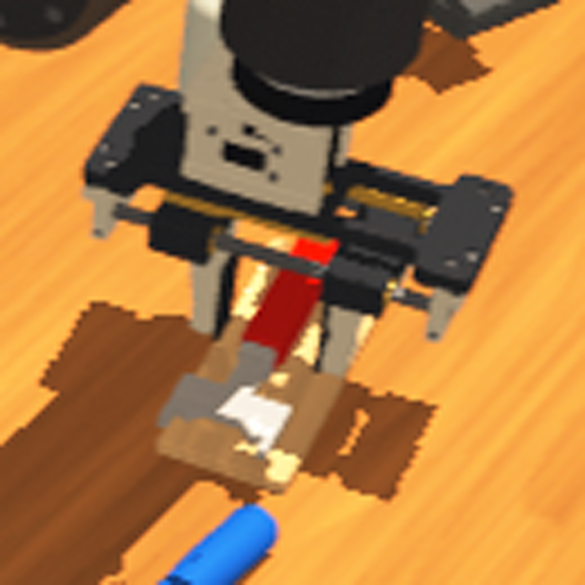

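{"method": "step_arm", "body": {"plan": "5 0 -0.1 0.4 0 0 0;5 0 0 0.3 0 0 0;0 0 0 0 0 0 0;0 0 0 0 0 0 0;0 0 0 0 0 0 0;0 0 0 0 0 0 0;0 0 0 0 0 0 0;0 0 0 0 0 0 0;0 0 0 0 0 0 0;0 0 0 0 0 0 0"}}

```text
clock: 10.42
tool_pos: [0.4816, -0.1916, -0.0005]
orientation: [180.0, -0.0, -77.4]
force: [0.9, 0.6, 1.9]
opening: 0.0217
```

```bash
python3 look.py w11;python3 sd.py d11 side 350 150 130 130 4.5
```

```text
10.4167 [ 0.4816 -0.1916 -0.0005] [179.9538  -0.0087 -77.3658] [0.9403 0.5964 1.8532] [ 0.1153  0.0869 -0.0026] 0.02168602718090471
```

View pics/d11.png

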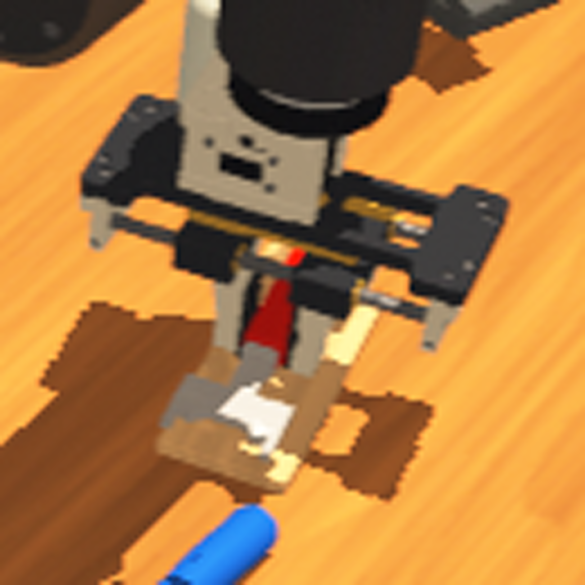

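View pics/w11.png

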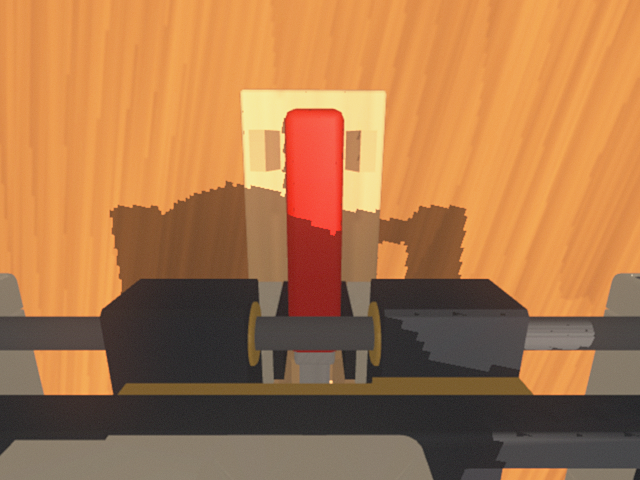

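{"method": "step_arm", "body": {"plan": "0 0 0 0 0 0 0;0 0 0 -0.3 0 0 0;0 0 0 -1 0 0 0;0 0 0 -2 0 0 0;0 0 0 -3 0 0 0;0 0 0 -3 0 0 0;0 0 0 -1 0 0 0;0 0 0 0 0 0 0;0 0 0 0 0 0 0"}}

```text
clock: 11.27
tool_pos: [0.4813, -0.1914, 0.1027]
orientation: [180.0, 0.0, -77.4]
force: [-0.1, 0.5, -2.3]
opening: 0.022
```

```bash
python3 go.py .6108 -.0392 .1 -69.3; python3 look.py w12;python3 sd.py d12 side 330 100 150 150 4
```

```text
11.2667 [ 0.4813 -0.1914  0.1027] [179.9999   0.0131 -77.3996] [-0.1305  0.5178 -2.3177] [ 0.0072  0.1267 -0.0139] 0.021983644448854037
shift cm in current tool frame [-12.0264 -15.9598   0.2709] after turn [ -9.6578 -17.495    0.2682]
turn deg [-0.0008  0.013  -8.0996]
11.2667 [ 0.4813 -0.1914  0.1027] [179.9999   0.0131 -77.3996] [-0.1305  0.5178 -2.3177] [ 0.0072  0.1267 -0.0139] 0.021983644448854037
```

View pics/d12.png

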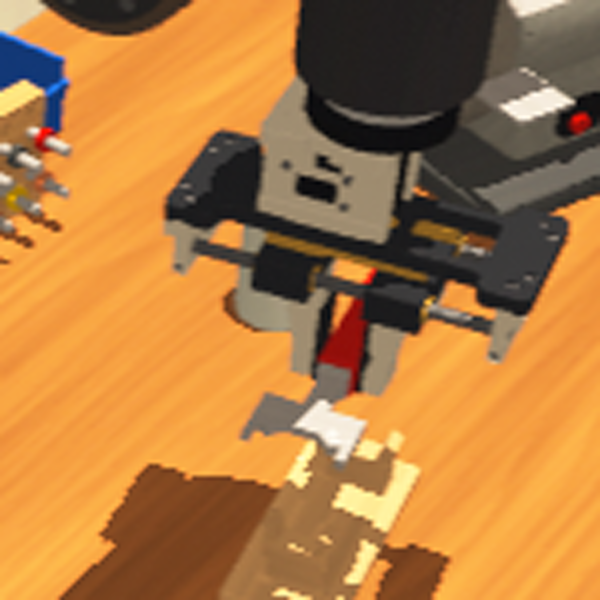

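{"method": "step_arm", "body": {"plan": "0 -1 -1.5 0 0 0 -2;0 -1.4 -2.2 0 0 0 -2;0 -1.6 -2.5 0 0 0 -2;0 -1.6 -2.8 0 0 0 -2.1;0 -1.6 -2.8 0 0 0 0;0 -1.4 -2.5 0 0 0 0;0 -1 -1.7 0 0 0 0;0 -0.5 -0.8 0 0 0 0;0 0 0 0 0 0 0;0 0 0 0 0 0 0"}}

```text
clock: 12.2
tool_pos: [0.6085, -0.0433, 0.1008]
orientation: [179.8, 0.0, -69.3]
force: [-0.3, -0.3, -2.3]
opening: 0.0218
```

```bash
python3 go.py .6108 -.0392 .075 -69.3
```

```text
12.2 [ 0.6085 -0.0433  0.1008] [179.7865   0.0402 -69.2551] [-0.3233 -0.3018 -2.2812] [-0.0289  0.1034  0.0532] 0.021839049872428528
shift cm in current tool frame [-0.2951 -0.3708  2.5828] after turn [-0.2972 -0.361   2.5839]
turn deg [0.2136 0.0401 0.045 ]
```

{"method": "step_arm", "body": {"plan": "0 -0.3 -0.3 1 0.2 0 0;0 0 0 1 0 0 0;0 0 0 0.6 0 0 0;0 0 0 0 0 0 0;0 0 0 0 0 0 0;0 0 0 0 0 0 0"}}

```text
clock: 12.7
tool_pos: [0.6113, -0.0396, 0.0763]
orientation: [-179.9, -0.0, -69.3]
force: [-1.0, 0.1, -1.6]
opening: 0.0216
```

```bash
python3 go.py .6108 -.0392 .07 -69.3; python3 sd.py d13 side 230 180 140 140 4.2;python3 sd.py s13 scene 270 150 140 140 4.2
```

```text
12.7 [ 0.6113 -0.0396  0.0763] [-179.8656   -0.0001  -69.2901] [-0.9668  0.1049 -1.5802] [-0.0644  0.1248  0.0041] 0.021648022868358506
shift cm in current tool frame [-0.0541  0.03    0.6259] after turn [-0.0541  0.0286  0.626 ]
turn deg [-0.1344 -0.0001  0.0099]
```

View pics/d13.png

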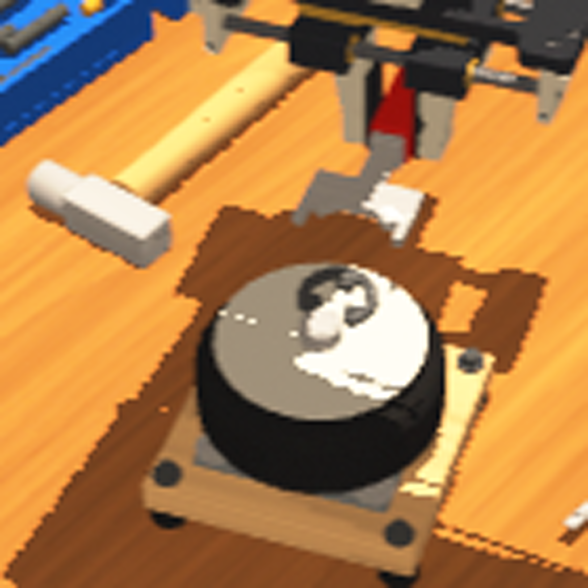

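View pics/s13.png

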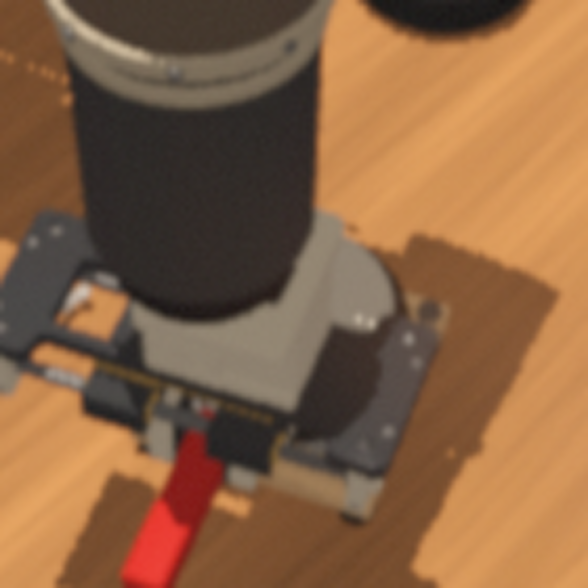

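```bash
cat > tool.py <<'E'
from h import *
from plant import telemetry
def origin(o=None,dx=.0334,dy=.0006):
    o=o or telemetry.get_obs(); a=np.radians(o["orientation"][2]+180); u=np.array([np.cos(a),np.sin(a),0]);n=np.array([-u[1],u[0],0])
    return o["tool_pos"]-dx*u-dy*n+[0,0,.0465],u,n
E
python3 - <<'E'
from tool import *
from plant import calibration
D=calibration("side")
p,u,n=origin();print(p,u)
f=lambda q:(proj(D,q)-[230,180]+.4)*4.2
Z=np.array([0,0,.003])
for nm,x,y in (("tipL outer",116,28),("tipL in",116,23),("tipR in",116,-23),("tipR outer",116,-28),("backL",80,28),("backR",80,-28),("seat",100,0)):
    print(nm,f(p+u*x/1e3+n*y/1e3+Z))
c=np.array([.578,.0495,.091]);us=np.array([-.3535,.9354,0])
print("clip back top",f(c-.02*us),"clip c",f(c))
print("axle top",f(np.array([.5685,.0748,.098])))
E
```

```text
[ 0.6239 -0.0704  0.1231] [-0.3538  0.9353  0.    ]
tipL outer [400.4819 239.0871]
tipL in [390.6373 236.8766]
tipR in [301.0175 216.7529]
tipR outer [291.3784 214.5885]
backL [422.6774 191.4968]
backR [315.6171 168.0498]
seat [356.0611 205.6027]
clip back top [352.2233 268.5245] clip c [339.2854 295.3625]
axle top [320.9602 322.4945]
```

{"method": "step_arm", "body": {"plan": "0 0 0 0.8 -0.1 0 0;0 0 0 0.9 0 0 0;0 0 0 0.6 0 0 0;0 0 0 0.2 0 0 0;0 0 0 0 0 0 0;0 0 0 0 0 0 0"}}

```text
clock: 13.3
tool_pos: [0.6112, -0.0393, 0.0508]
orientation: [180.0, 0.0, -69.3]
force: [0.3, -0.1, -1.9]
opening: 0.0217
```

```bash
python3 go.py .6108 -.0392 .0435 -69.3; python3 sd.py d14 side 230 180 140 140 4.2
```

```text
13.3 [ 0.6112 -0.0393  0.0508] [179.9966   0.0079 -69.2695] [ 0.278  -0.1426 -1.9474] [-0.0027  0.0708  0.0337] 0.02169650643176261
shift cm in current tool frame [-0.0224  0.0323  0.7326] after turn [-0.0225  0.0324  0.7326]
turn deg [0.0034 0.0079 0.0305]
```

View pics/d14.png

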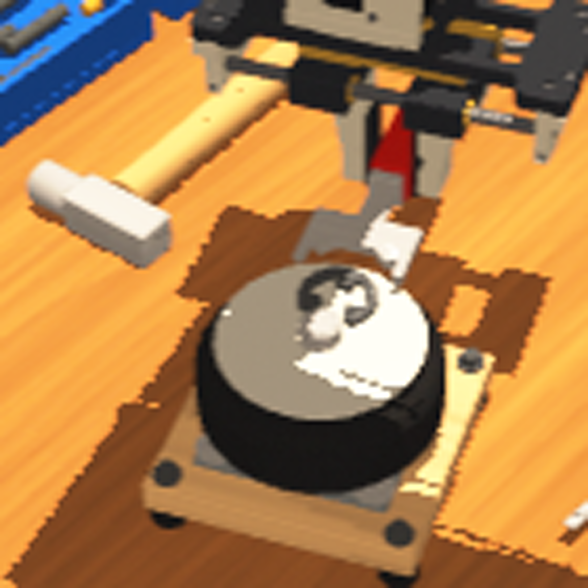

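{"method": "step_arm", "body": {"plan": "0 0 0 0.3 0 0 0;0 0 0 0.2 0 0 0;0 0 0 0 0 0 0;0 0 0 0 0 0 0"}}

```text
clock: 13.68
tool_pos: [0.6112, -0.0393, 0.0461]
orientation: [-180.0, 0.0, -69.3]
force: [-0.8, -0.8, -1.4]
opening: 0.022
```

{"method": "step_arm", "body": {"plan": "0 0 0 0.1 0 0 0;0 0 0 0 0 0 0;0 0 0 0 0 0 0"}}

```text
clock: 13.93
tool_pos: [0.6113, -0.0392, 0.0451]
orientation: [-180.0, 0.0, -69.3]
force: [-0.3, 0.2, -1.3]
opening: 0.0218
```

{"method": "step_arm", "body": {"plan": "0 0 0 0.1 0 0 0;0 0 0 0 0 0 0;0 0 0 0 0 0 0"}}

```text
clock: 14.18
tool_pos: [0.6114, -0.0392, 0.0443]
orientation: [-180.0, 0.0, -69.3]
force: [0.1, -0.1, -1.3]
opening: 0.0218
```

{"method": "step_arm", "body": {"plan": "0 0 0 0.1 0 0 0;0 0 0 0 0 0 0;0 0 0 0 0 0 0"}}

```text
clock: 14.43
tool_pos: [0.6115, -0.0393, 0.0433]
orientation: [-179.9, 0.0, -69.3]
force: [0.6, -0.2, 0.7]
opening: 0.0216
```

{"method": "step_arm", "body": {"plan": "0 0 0 0.1 0 0 0;0 0 0 0 0 0 0;0 0 0 0 0 0 0"}}

```text
clock: 14.68
tool_pos: [0.6114, -0.0392, 0.0422]
orientation: [-180.0, 0.0, -69.3]
force: [0.1, -0.2, 0.2]
opening: 0.0217
```

{"method": "step_arm", "body": {"plan": "0 0 0 0.1 0 0 0;0 0 0 0 0 0 0;0 0 0 0 0 0 0"}}

```text
clock: 14.93
tool_pos: [0.6114, -0.0393, 0.0412]
orientation: [-180.0, 0.0, -69.3]
force: [0.8, 0.1, 2.0]
opening: 0.0221
```

```bash
python3 go.py .6108 -.0392 .0435 -69.3; python3 sd.py d15 side 230 180 140 140 4.2
```

```text
14.9333 [ 0.6114 -0.0393  0.0412] [-179.9565    0.0049  -69.2746] [0.7854 0.1403 2.0234] [ 0.115   0.0807 -0.0115] 0.02208452643364767
shift cm in current tool frame [-0.0267  0.0542 -0.2335] after turn [-0.0267  0.0544 -0.2335]
turn deg [-0.0435  0.0049  0.0254]
```

View pics/d15.png

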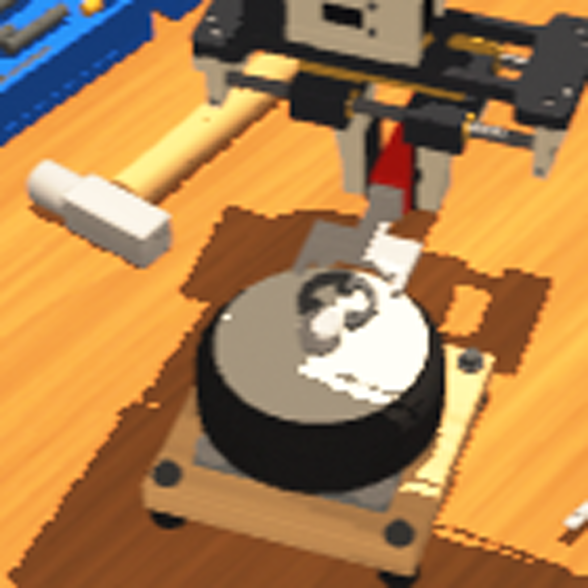

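{"method": "step_arm", "body": {"plan": "0 0 0 0.1 0 0 0;0 0 0 0 0 0 0;0 0 0 0 0 0 0"}}

```text
clock: 15.23
tool_pos: [0.6114, -0.0392, 0.0402]
orientation: [-180.0, 0.0, -69.3]
force: [0.4, -1.1, 1.7]
opening: 0.0218
```

{"method": "step_arm", "body": {"plan": "0 0 0 0.1 0 0 0;0 0 0 0 0 0 0;0 0 0 0 0 0 0"}}

```text
clock: 15.48
tool_pos: [0.6114, -0.0392, 0.0391]
orientation: [-180.0, 0.0, -69.3]
force: [1.1, -1.1, 1.8]
opening: 0.0217
```

{"method": "step_arm", "body": {"plan": "0 0 0 0.05 0 0 0;0 0 0 0 0 0 0;0 0 0 0 0 0 0"}}

```text
clock: 15.73
tool_pos: [0.6114, -0.0392, 0.0388]
orientation: [-180.0, 0.0, -69.3]
force: [0.5, -0.8, 2.8]
opening: 0.022
```

{"method": "step_arm", "body": {"plan": "0 0 0 0.05 0 0 0;0 0 0 0 0 0 0;0 0 0 0 0 0 0"}}

```text
clock: 15.98
tool_pos: [0.6114, -0.0393, 0.0382]
orientation: [-180.0, 0.0, -69.3]
force: [1.3, -0.5, 3.0]
opening: 0.0218
```

{"method": "step_arm", "body": {"plan": "0 0 0 0.05 0 0 0;0 0 0 0 0 0 0;0 0 0 0 0 0 0"}}

```text
clock: 16.23
tool_pos: [0.6113, -0.0393, 0.0376]
orientation: [-180.0, 0.0, -69.3]
force: [1.9, -1.2, 3.0]
opening: 0.0217
```

```bash
python3 go.py .6108 -.0392 .0435 -69.3; python3 sd.py d16 side 230 180 140 140 4.2
```

```text
16.2333 [ 0.6113 -0.0393  0.0376] [-179.9629    0.0052  -69.2729] [ 1.8723 -1.2083  3.0185] [-0.1332 -0.1267 -0.04  ] 0.021722148581576183
shift cm in current tool frame [-0.0265  0.0478 -0.5854] after turn [-0.0264  0.0482 -0.5854]
turn deg [-0.0371  0.0052  0.0271]
```

View pics/d16.png

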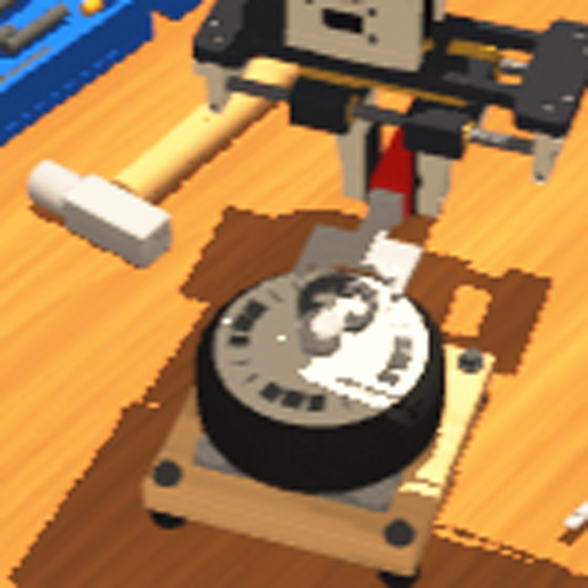

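{"method": "step_arm", "body": {"plan": "0 -0.1 0 0.03 0 0 0;0 -0.1 0 0 0 0 0;0 -0.1 0 0 0 0 0;0 -0.1 0 0 0 0 0;0 -0.1 0 0 0 0 0;0 0 0 0 0 0 0;0 0 0 0 0 0 0"}}

```text
clock: 16.87
tool_pos: [0.6094, -0.0344, 0.0374]
orientation: [-180.0, 0.0, -69.3]
force: [0.2, -0.3, 4.6]
opening: 0.0217
```

```bash
python3 go.py .6108 -.0392 .0435 -69.3; python3 sd.py d17 side 260 210 90 80 6.5
```

```text
16.8667 [ 0.6094 -0.0344  0.0374] [-179.9668    0.0172  -69.2673] [ 0.2291 -0.329   4.555 ] [0.0435 0.1819 0.0013] 0.021654156817327543
shift cm in current tool frame [ 0.4992  0.0431 -0.6113] after turn [ 0.4994  0.0432 -0.6111]
turn deg [-0.0332  0.0172  0.0327]
```

View pics/d17.png

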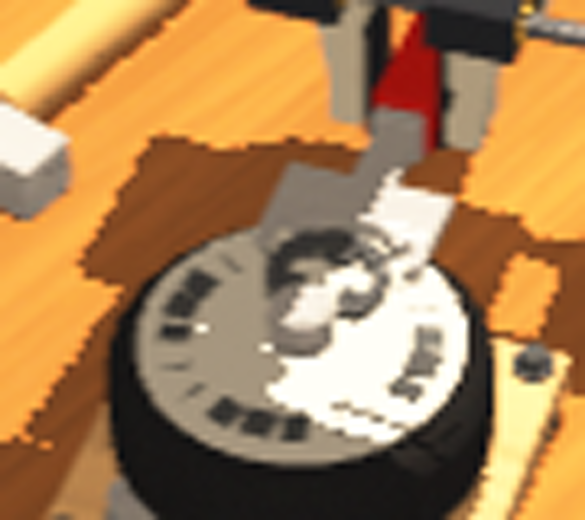

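{"method": "step_arm", "body": {"plan": "0 -0.1 0 0 0 0 0;0 -0.1 0 0 0 0 0;0 -0.1 0 0 0 0 0;0 -0.1 0 0 0 0 0;0 -0.1 0 0 0 0 0;0 -0.1 0 0 0 0 0;0 0 0 0 0 0 0;0 0 0 0 0 0 0"}}

```text
clock: 17.58
tool_pos: [0.6074, -0.0287, 0.0374]
orientation: [-180.0, 0.0, -69.3]
force: [0.4, -1.4, 5.9]
opening: 0.022
```

```bash
python3 go.py .6108 -.0392 .0435 -69.3; python3 sd.py d18 side 260 210 90 80 6.5
```

```text
17.5833 [ 0.6074 -0.0287  0.0374] [-179.9594    0.013   -69.2692] [ 0.4207 -1.4166  5.9312] [-0.186   0.0465  0.0191] 0.021963963825187265
shift cm in current tool frame [ 1.0983  0.0506 -0.6097] after turn [ 1.0985  0.0504 -0.6094]
turn deg [-0.0406  0.013   0.0308]
```

View pics/d18.png

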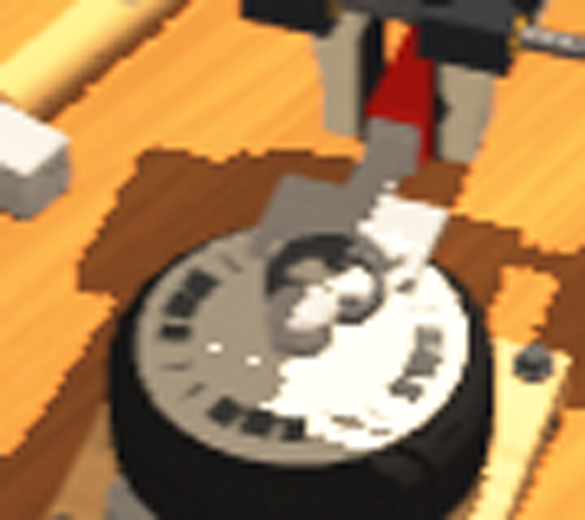

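{"method": "step_arm", "body": {"plan": "0 -0.1 0 -0.03 0 0 0;0 -0.1 0 0 0 0 0;0 -0.1 0 0 0 0 0;0 -0.1 0 0 0 0 0;0 -0.1 0 0 0 0 0;0 0 0 0 0 0 0;0 0 0 0 0 0 0"}}

```text
clock: 18.22
tool_pos: [0.6055, -0.0241, 0.0376]
orientation: [-180.0, 0.0, -69.3]
force: [0.1, -1.0, 5.4]
opening: 0.0218
```

```bash
python3 go.py .6108 -.0392 .0435 -69.3; python3 sd.py d19 side 260 210 90 80 6.5
```

```text
18.2167 [ 0.6055 -0.0241  0.0376] [-179.9672    0.019   -69.2662] [ 0.0685 -0.997   5.3968] [0.0553 0.1644 0.0255] 0.021809227699957193
shift cm in current tool frame [ 1.6027  0.044  -0.5875] after turn [ 1.603   0.0434 -0.5869]
turn deg [-0.0328  0.0191  0.0338]
```

View pics/d19.png

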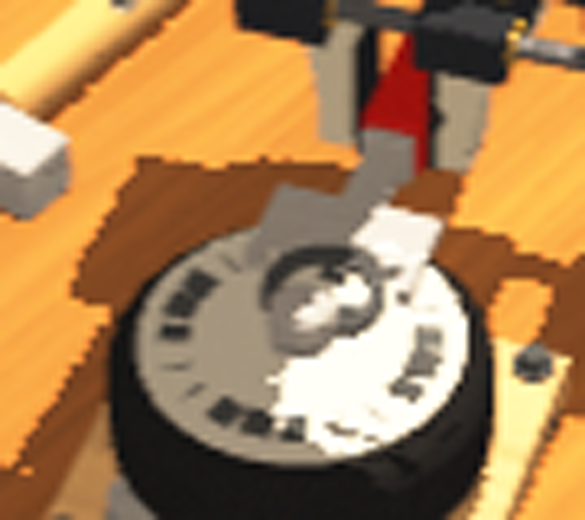

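{"method": "step_arm", "body": {"plan": "0 -0.1 0 -0.03 0 0 0;0 -0.1 0 0 0 0 0;0 -0.1 0 0 0 0 0;0 -0.1 0 0 0 0 0;0 -0.1 0 0 0 0 0;0 -0.1 0 0 0 0 0;0 0 0 0 0 0 0;0 0 0 0 0 0 0"}}

```text
clock: 18.93
tool_pos: [0.6034, -0.0185, 0.0379]
orientation: [-180.0, 0.0, -69.3]
force: [-0.5, -0.4, 3.8]
opening: 0.0213
```

```bash
python3 go.py .6108 -.0392 .0435 -69.3; python3 sd.py d20 side 260 210 90 80 6.5
```

```text
18.9333 [ 0.6034 -0.0185  0.0379] [-179.9703    0.0217  -69.2714] [-0.4713 -0.4078  3.7753] [-0.0013  0.179   0.0213] 0.02129810571957971
shift cm in current tool frame [ 2.2002  0.0388 -0.5599] after turn [ 2.2004  0.038  -0.559 ]
turn deg [-0.0297  0.0217  0.0285]
```

View pics/d20.png

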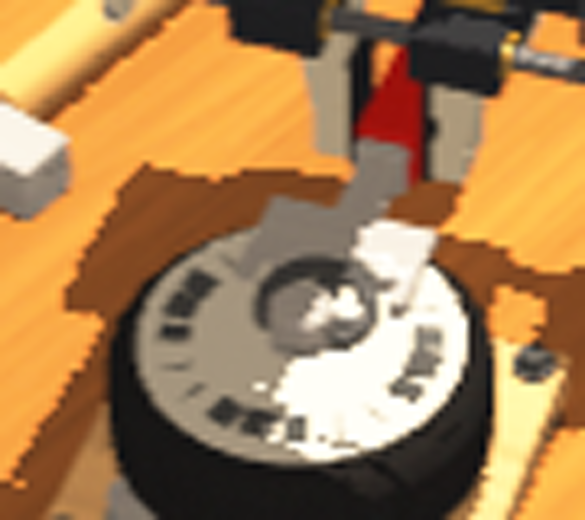

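{"method": "step_arm", "body": {"plan": "0 -0.1 0 0 0 0 0;0 -0.1 0 0 0 0 0;0 0 0 0 0 0 0;0 0 0 0 0 0 0"}}

```text
clock: 19.32
tool_pos: [0.6028, -0.0167, 0.038]
orientation: [-180.0, 0.0, -69.3]
force: [0.6, -0.9, 5.0]
opening: 0.0219
```

{"method": "step_arm", "body": {"plan": "0 -0.1 0 0 0 0 0;0 0 0 0 0 0 0;0 0 0 0 0 0 0"}}

```text
clock: 19.57
tool_pos: [0.6026, -0.0161, 0.038]
orientation: [-180.0, -0.0, -69.3]
force: [1.9, -4.5, 3.8]
opening: 0.0222
```

{"method": "step_arm", "body": {"plan": "0 -0.1 0 0 0 0 0;0 0 0 0 0 0 0;0 0 0 0 0 0 0"}}

```text
clock: 19.82
tool_pos: [0.6024, -0.0155, 0.0381]
orientation: [-180.0, -0.0, -69.3]
force: [2.3, -5.9, 3.9]
opening: 0.0218
```

{"method": "step_arm", "body": {"plan": "0 -0.1 0 0 0 0 0;0 0 0 0 0 0 0;0 0 0 0 0 0 0"}}

```text
clock: 20.07
tool_pos: [0.6022, -0.015, 0.0381]
orientation: [-180.0, -0.1, -69.3]
force: [3.0, -8.5, 3.0]
opening: 0.0216
```

{"method": "step_arm", "body": {"plan": "0 -0.1 0 0 0 0 0;0 0 0 0 0 0 0;0 0 0 0 0 0 0"}}

```text
clock: 20.32
tool_pos: [0.602, -0.0145, 0.0382]
orientation: [-180.0, -0.1, -69.3]
force: [5.2, -10.7, 3.0]
opening: 0.0214
```

```bash
python3 go.py .5991 -.0062 .0375 -69.3; python3 sd.py d21 side 260 210 90 80 6.5
```

```text
20.3167 [ 0.602  -0.0145  0.0382] [-179.9627   -0.0898  -69.2765] [  5.2168 -10.7416   2.9773] [-3.6859 -1.4112 -0.0221] 0.02143256475961018
shift cm in current tool frame [-0.8783 -0.0247  0.0661] after turn [-0.8782 -0.0244  0.0674]
turn deg [-0.0373 -0.0898  0.0235]
```

View pics/d21.png

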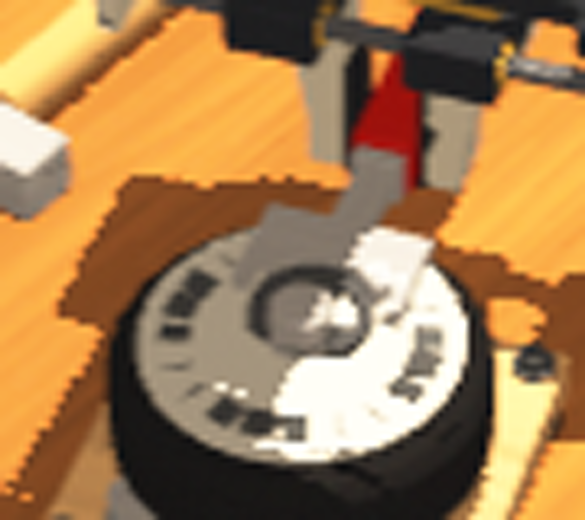

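{"method": "step_arm", "body": {"plan": "0 -0.1 0 0.03 0 0 0;0 0 0 0 0 0 0;0 0 0 0 0 0 0"}}

```text
clock: 20.62
tool_pos: [0.602, -0.0143, 0.0382]
orientation: [-180.0, -0.1, -69.3]
force: [5.1, -13.6, 2.9]
opening: 0.0215
```

{"method": "step_arm", "body": {"plan": "0 -0.1 0 0 0 0 0;0 0 0 0 0 0 0;0 0 0 0 0 0 0"}}

```text
clock: 20.87
tool_pos: [0.6014, -0.0127, 0.0381]
orientation: [-179.9, -0.1, -69.3]
force: [3.9, -10.7, 5.1]
opening: 0.0217
```

{"method": "step_arm", "body": {"plan": "0 -0.1 0 0 0 0 0;0 0 0 0 0 0 0;0 0 0 0 0 0 0"}}

```text
clock: 21.12
tool_pos: [0.6008, -0.0111, 0.0381]
orientation: [-179.9, -0.0, -69.3]
force: [1.3, -4.3, 5.9]
opening: 0.0213
```

{"method": "step_arm", "body": {"plan": "0 -0.1 0 -0.03 0 0 0;0 0 0 0 0 0 0;0 0 0 0 0 0 0"}}

```text
clock: 21.37
tool_pos: [0.6001, -0.0093, 0.0381]
orientation: [-179.9, 0.0, -69.3]
force: [0.5, -3.6, 5.5]
opening: 0.0218
```

```bash
python3 go.py .5991 -.0062 .0375 -69.3; python3 sd.py d22 side 260 210 90 80 6.5
```

```text
21.3667 [ 0.6001 -0.0093  0.0381] [-179.9483    0.0122  -69.282 ] [ 0.4835 -3.6217  5.5145] [-0.7145 -0.0749  0.0109] 0.021775869749593797
shift cm in current tool frame [-0.3241 -0.0189  0.0607] after turn [-0.3241 -0.0189  0.0606]
turn deg [-0.0517  0.0122  0.018 ]
```

View pics/d22.png

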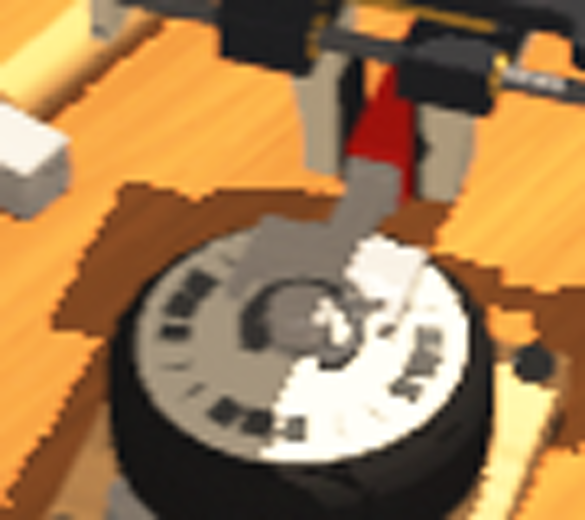

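{"method": "step_arm", "body": {"plan": "0 -0.1 0 0 0 0 0;0 0 0 0 0 0 0;0 0 0 0 0 0 0"}}

```text
clock: 21.67
tool_pos: [0.5997, -0.0081, 0.0381]
orientation: [-179.9, 0.0, -69.3]
force: [0.1, -2.3, 6.3]
opening: 0.0219
```

{"method": "step_arm", "body": {"plan": "0 -0.1 0 0 0 0 0;0 0 0 0 0 0 0;0 0 0 0 0 0 0"}}

```text
clock: 21.92
tool_pos: [0.5994, -0.0072, 0.0382]
orientation: [-179.9, 0.0, -69.3]
force: [0.1, -2.0, 6.0]
opening: 0.0219
```

{"method": "step_arm", "body": {"plan": "0 -0.05 0 0 0 0 0;0 0 0 0 0 0 0;0 0 0 0 0 0 0"}}

```text
clock: 22.17
tool_pos: [0.5992, -0.0067, 0.0382]
orientation: [-179.9, 0.0, -69.3]
force: [1.1, -3.4, 5.5]
opening: 0.0218
```

{"method": "step_arm", "body": {"plan": "0 -0.05 0 0 0 0 0;0 0 0 0 0 0 0;0 0 0 0 0 0 0"}}

```text
clock: 22.42
tool_pos: [0.5991, -0.0063, 0.0382]
orientation: [-179.9, 0.0, -69.3]
force: [0.7, -1.9, 5.4]
opening: 0.0217
```

```bash
python3 go.py .5991 -.0062 .0375 -69.3; python3 sd.py d23 side 260 210 90 80 6.5
```

```text
22.4167 [ 0.5991 -0.0063  0.0382] [-179.9442    0.0102  -69.2643] [ 0.7275 -1.888   5.4473] [-0.6189 -0.1065 -0.0104] 0.021733776837942597
shift cm in current tool frame [-0.0102 -0.009   0.0683] after turn [-0.0102 -0.009   0.0683]
turn deg [-0.0558  0.0103  0.0357]
```

View pics/d23.png

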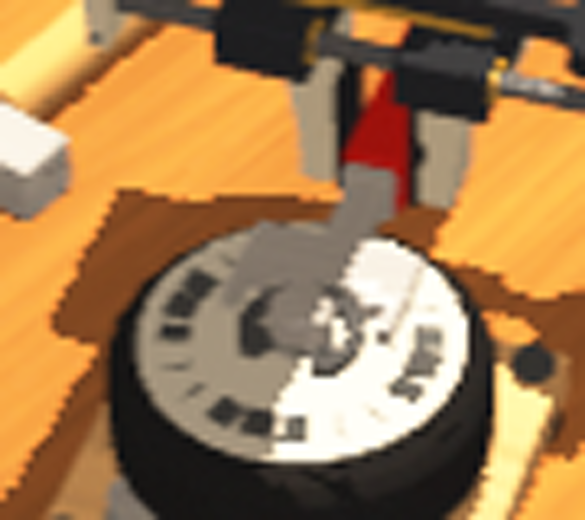

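{"method": "step_arm", "body": {"plan": "0 -0.05 0 0 0 0 0;0 0 0 0 0 0 0;0 0 0 0 0 0 0"}}

```text
clock: 22.72
tool_pos: [0.599, -0.0061, 0.0382]
orientation: [-179.9, -0.0, -69.3]
force: [2.0, -3.6, 5.2]
opening: 0.0219
```

{"method": "step_arm", "body": {"plan": "0 -0.05 0 0 0 0 0;0 0 0 0 0 0 0;0 0 0 0 0 0 0"}}

```text
clock: 22.97
tool_pos: [0.599, -0.0059, 0.0382]
orientation: [-179.9, -0.0, -69.3]
force: [2.2, -5.2, 4.9]
opening: 0.0221
```

{"method": "step_arm", "body": {"plan": "0 -0.05 0 0 0 0 0;0 0 0 0 0 0 0;0 0 0 0 0 0 0"}}

```text
clock: 23.22
tool_pos: [0.599, -0.0058, 0.0383]
orientation: [-179.9, -0.1, -69.3]
force: [3.0, -7.0, 4.5]
opening: 0.0221
```

{"method": "step_arm", "body": {"plan": "0 0.2 0 0 0 0 0;0 0.2 0 -0.05 0 0 0;0 0.2 0 -0.05 0 0 0;0 0.2 0 -0.1 0 0 0;0 0.2 0 -0.1 0 0 0;0 0 0 -0.2 0 0 0;0 0 0 -0.3 0 0 0;0 0 0 -0.5 0 0 0;0 0 0 -1 0 0 0;0 0 0 -1 0 0 0;0 0 0 0 0 0 0"}}

```text
clock: 24.13
tool_pos: [0.6036, -0.0142, 0.074]
orientation: [-179.7, -0.0, -69.2]
force: [0.1, 0.6, -0.8]
opening: 0.0214
```

```bash
python3 go.py .5991 -.0062 .0375 -69.3; python3 sd.py d24 side 260 210 90 80 6.5
```

```text
24.1333 [ 0.6036 -0.0142  0.074 ] [-179.7366   -0.0466  -69.2398] [ 0.1228  0.5666 -0.8142] [ 0.0251 -0.0016  0.0312] 0.021359504946359006
shift cm in current tool frame [-0.9109  0.1581  3.644 ] after turn [-0.9078  0.1423  3.6454]
turn deg [-0.2634 -0.0465  0.0603]
```

View pics/d24.png

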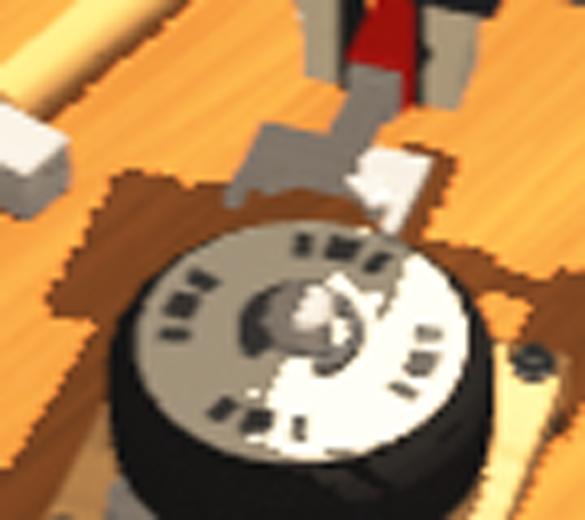

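{"method": "step_arm", "body": {"plan": "0 0 0 -1 0 0 0;0 0.5 0.8 -1 0 0 0;0 1.2 1.7 -0.7 0 0 0;0 1.7 2.4 0 -0.2 0 0;0 1.8 2.6 0 0 0 2;0 1.8 2.6 0 0 0 2;0 1.8 2.5 0 0 0 2;0 1.5 2 0 0 0 2;0 1 1.2 0 0 0 0;0 0.5 0.5 0 0 0 0;0 0 0 0 0 0 0;0 0 0 0 0 0 0"}}

```text
clock: 25.18
tool_pos: [0.484, -0.1777, 0.0987]
orientation: [179.9, -0.0, -77.3]
force: [1.1, 1.0, -0.6]
opening: 0.0219
```

```bash
python3 go.py .4816 -.1916 .1027 -77.37
```

```text
25.1833 [ 0.484  -0.1777  0.0987] [179.8851  -0.0276 -77.2795] [ 1.0539  0.9615 -0.574 ] [0.0118 0.0325 0.0211] 0.021881072242018323
shift cm in current tool frame [ 1.3017  0.5398 -0.3985] after turn [ 1.3024  0.537  -0.4002]
turn deg [ 0.1149 -0.0277  0.0905]
```

{"method": "step_arm", "body": {"plan": "0 0.7 0.3 -0.2 0.1 0 0.1;0 0.6 0.2 -0.2 0 0 0;0 0 0 0 0 0 0;0 0 0 0 0 0 0;0 0 0 0 0 0 0"}}

```text
clock: 25.6
tool_pos: [0.4818, -0.191, 0.1021]
orientation: [179.9, -0.0, -77.4]
force: [-0.6, 0.1, -2.0]
opening: 0.0218
```

```bash
python3 go.py .4816 -.1916 .1027 -77.37;python3 look.py w25;python3 sd.py d25 side 330 100 150 150 4
```

```text
25.6 [ 0.4818 -0.191   0.1021] [179.9198  -0.0075 -77.3645] [-0.5852  0.1205 -2.0031] [-0.0125  0.137   0.0347] 0.02178816058126346
shift cm in current tool frame [ 0.0509  0.0369 -0.0585] after turn [ 0.0509  0.0368 -0.0585]
turn deg [ 0.0802 -0.0075  0.0055]
25.6 [ 0.4818 -0.191   0.1021] [179.9198  -0.0075 -77.3645] [-0.5852  0.1205 -2.0031] [-0.0125  0.137   0.0347] 0.02178816058126346
```

View pics/d25.png

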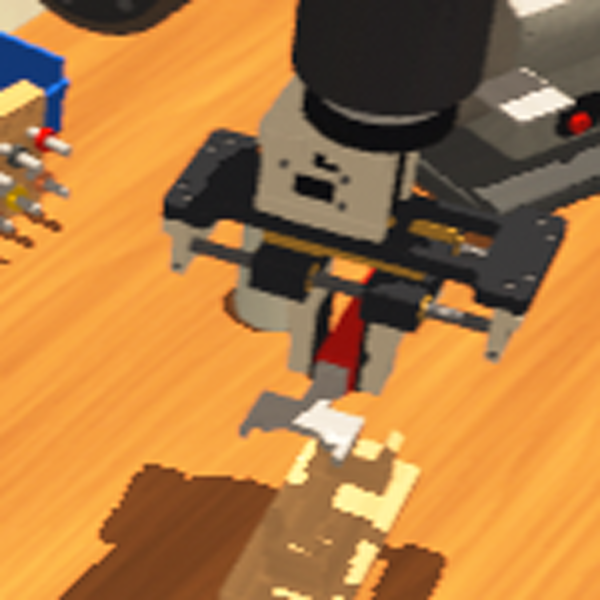

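View pics/w25.png

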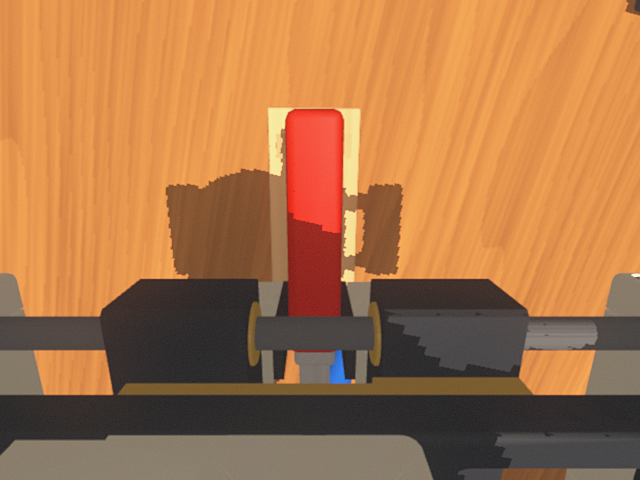

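View pics/w12.png

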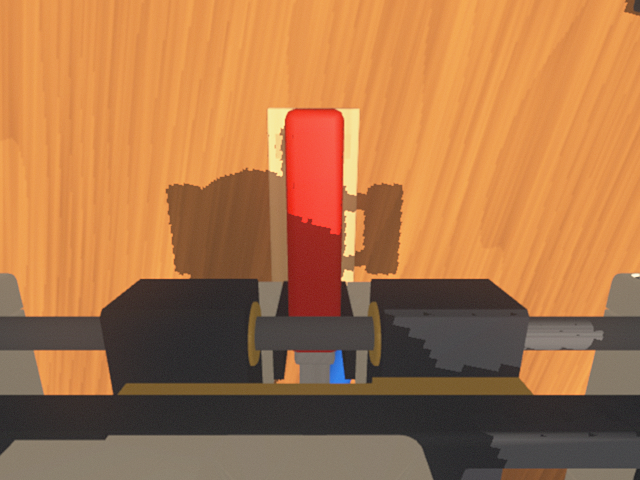

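{"method": "step_arm", "body": {"plan": "0 0 0 1.5 0.1 0 0;0 0 0 2 0 0 0;0 0 0 2 0 0 0;0 0 0 1.5 0 0 0;0 0 0 0.6 0 0 0;0 0 0 0.3 0 0 0;0 0 0 0 0 0 0;0 0 0 0 0 0 0"}}

```text
clock: 26.37
tool_pos: [0.4824, -0.1913, 0.024]
orientation: [-179.9, -0.0, -77.4]
force: [0.2, 0.1, -0.6]
opening: 0.0217
```

```bash
python3 go.py .4816 -.1916 0 -77.37
```

```text
26.3667 [ 0.4824 -0.1913  0.024 ] [-179.9156   -0.0382  -77.3551] [ 0.2163  0.1426 -0.6494] [-0.008   0.1298 -0.0115] 0.02170674347552744
shift cm in current tool frame [0.014  0.088  2.3961] after turn [0.0156 0.0844 2.3962]
turn deg [-0.0844 -0.0382  0.015 ]
```

{"method": "step_arm", "body": {"plan": "0 0 0.1 0.7 0 0 0;0 0 0 0.7 0 0 0;0 0 0 0.5 0 0 0;0 0 0 0.2 0 0 0;0 0 0 0 0 0 0;0 0 0 0 0 0 0"}}

```text
clock: 26.87
tool_pos: [0.4807, -0.1915, 0.0021]
orientation: [-180.0, -0.0, -77.4]
force: [0.5, -0.1, -1.1]
opening: 0.0221
```

{"method": "step_arm", "body": {"plan": "0 0 0 0.1 0 0 0;0 0 0 0 0 0 0;0 0 0 0 0 0 0"}}

```text
clock: 27.12
tool_pos: [0.4809, -0.1915, 0.0014]
orientation: [-180.0, -0.0, -77.4]
force: [0.0, 0.1, -2.4]
opening: 0.0222
```

```bash
python3 go.py .4816 -.1916 0 -77.37
```

```text
27.1167 [ 0.4809 -0.1915  0.0014] [-179.9538   -0.0175  -77.3751] [ 0.0118  0.0731 -2.4456] [-0.0566  0.2075  0.0223] 0.02218943037113909
shift cm in current tool frame [ 0.0289 -0.07    0.138 ] after turn [ 0.0289 -0.0701  0.138 ]
turn deg [-0.0462 -0.0175 -0.0051]
```

{"method": "step_arm", "body": {"plan": "0 0 -0.05 0.1 0 0 0;0 0 0 0 0 0 0;0 0 0 0 0 0 0"}}

```text
clock: 27.37
tool_pos: [0.4813, -0.1914, 0.0005]
orientation: [-180.0, -0.0, -77.4]
force: [-1.7, 1.2, 2.3]
opening: 0.0217
```

{"method": "step_arm", "body": {"plan": "0 0 0 0.05 0 0 0;0 0 0 0 0 0 0;0 0 0 0 0 0 0"}}

```text
clock: 27.62
tool_pos: [0.4813, -0.1913, -0.0001]
orientation: [-180.0, -0.0, -77.4]
force: [-1.7, 2.2, 3.3]
opening: 0.0215
```

{"method": "step_arm", "body": {"plan": "0 0 0 0.05 0 0 0;0 0 0 0 0 0 0;0 0 0 0 0 0 0"}}

```text
clock: 27.87
tool_pos: [0.4814, -0.1913, -0.0006]
orientation: [-180.0, -0.0, -77.4]
force: [-1.6, 3.1, 5.7]
opening: 0.0216
```

{"method": "step_arm", "body": {"plan": "0 0 0 -0.1 0 0 0;0 0 0 0 0 0 0;5 0 0 0 0 0 0;5 0 0 0 0 0 0;5 0 0 0 0 0 0;5 0 0 0 0 0 0;5 0 0 0 0 0 0;5 0 0 0 0 0 0;5 0 0 0 0 0 0;5 0 0 0 0 0 0"}}

```text
clock: 28.7
tool_pos: [0.4813, -0.1913, 0.0003]
orientation: [-180.0, -0.0, -77.4]
force: [-0.0, -0.7, -0.8]
opening: 0.0498
```

```bash
python3 look.py w27
```

```text
28.7 [ 0.4813 -0.1913  0.0003] [-179.9652   -0.015   -77.3723] [-0.0175 -0.742  -0.7566] [0.0088 0.0456 0.0147] 0.04979516707131944
```

View pics/w27.png

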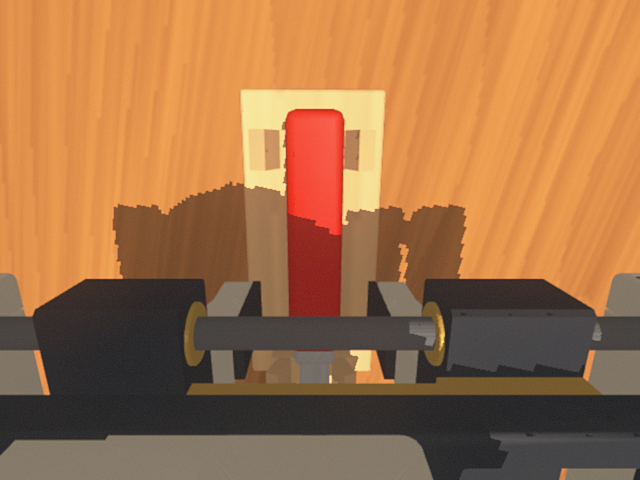

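{"method": "step_arm", "body": {"plan": "5 0 0 -0.5 0 0 0;5 0 0 -1.5 0 0 0;5 0 0 -3 0 0 0;5 0 0 -3 0 0 0;5 0 0 -3.5 0 0 0;5 0 0 -3.5 0 0 0;5 0 0 -3 0 0 0;5 0 0 0 0 0 0;5 0 0 0 0 0 0"}}

```text
clock: 29.5
tool_pos: [0.4823, -0.1914, 0.1827]
orientation: [-179.7, -0.1, -77.4]
force: [-0.3, 1.0, -1.1]
opening: 0.0503
```

```bash
python3 look.py w28; python3 go.py .53 .17 .2 -69.3;python3 sd.py d28 side 260 150 200 150 3.9
```

```text
29.5 [ 0.4823 -0.1914  0.1827] [-179.7033   -0.0809  -77.3719] [-0.3151  0.9963 -1.085 ] [ 0.0327  0.1868 -0.0033] 0.050293565363955274
29.55 [ 0.4812 -0.1912  0.1809] [-179.87     -0.0141  -77.3829] [ 0.6291  0.2577 -0.6365] [0.06   0.1564 0.0409] 0.0500304266070658
shift cm in current tool frame [-34.1778 -12.6587  -1.8857] after turn [-32.0595 -17.3344  -1.906 ]
turn deg [-0.1288 -0.0233 -8.0829]
```

View pics/w28.png

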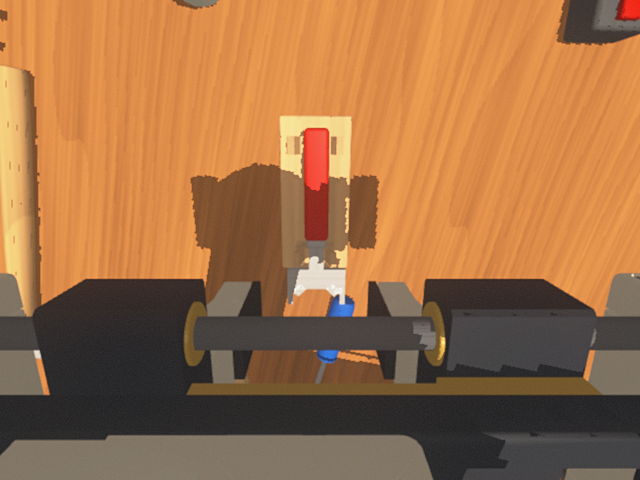

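View pics/d28.png

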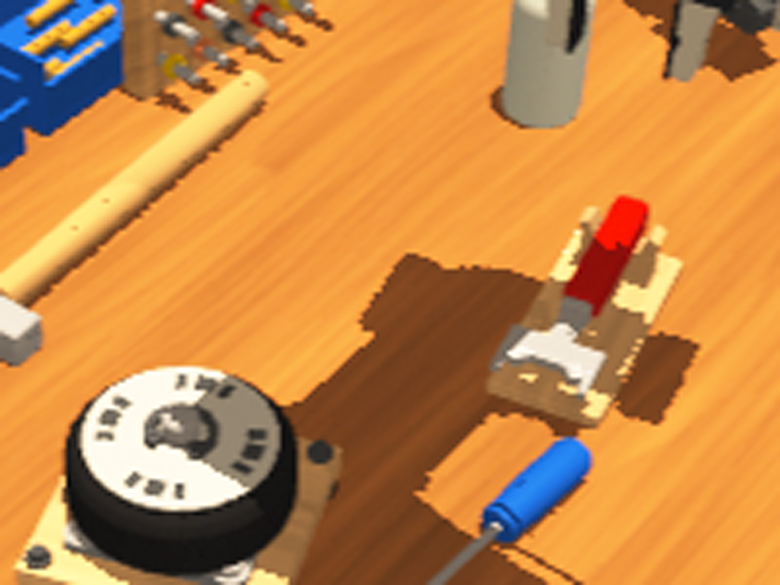

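{"method": "step_arm", "body": {"plan": "5 -2 -1 -1 0 0 -2;5 -3.2 -1.5 -1 0 0 -2;5 -3.4 -1.8 0 0 0 -2;5 -3.4 -1.8 0 0 0 -2;5 -3.4 -1.8 0 0 0 0;5 -3.4 -1.8 0 0 0 0;5 -3.4 -1.8 0 0 0 0;5 -3.4 -1.8 0 0 0 0;5 -3.2 -1.8 0 0 0 0;5 -2 -1.2 0 0 0 0;5 0 0 0 0 0 0;5 0 0 0 0 0 0"}}

```text
clock: 30.6
tool_pos: [0.5351, 0.1536, 0.1983]
orientation: [179.8, -0.1, -69.3]
force: [-0.4, -0.3, 0.1]
opening: 0.0498
```

```bash
python3 look.py w30; python3 sd.py d30 side 260 210 90 80 6.5; python3 - <<'E'
from h import *
import pickle
o,W=pickle.load(open("pics/w28.pkl","rb")); im=cv2.imread("pics/w28.png"); m=redmask(im)
m2=np.zeros_like(m);m2[100:250,290:345]=m[100:250,290:345]
c=max(cv2.findContours(m2,0,1)[0],key=cv2.contourArea);b=cv2.boundingRect(c);print(b)
f=plane(W,(316,b[1]+b[3]),.058);r=plane(W,(316,b[1]),.058);print(f,r,(f+r)/2)
E
```

```text
30.6 [0.5351 0.1536 0.1983] [179.8271  -0.0587 -69.2552] [-0.3682 -0.3357  0.1153] [-0.0467  0.0879  0.0421] 0.04981892144808718
(304, 128, 25, 112)
[ 0.478 -0.177  0.058] [ 0.4996 -0.2721  0.058 ] [ 0.4888 -0.2246  0.058 ]
```

View pics/w30.png

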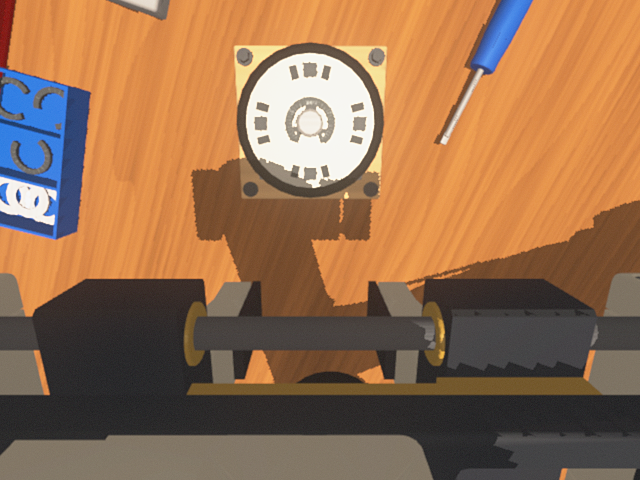

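View pics/d30.png

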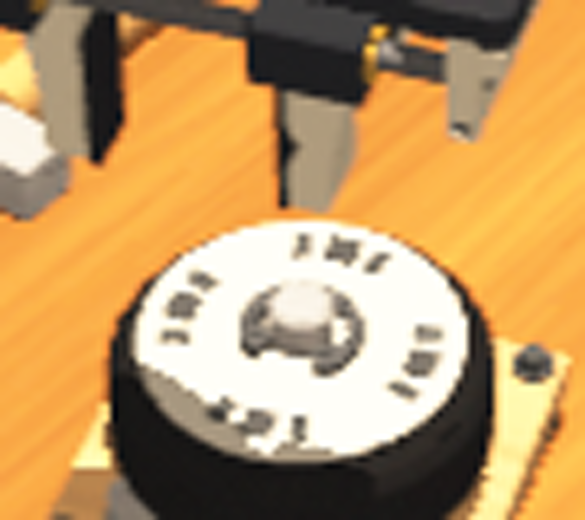

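```bash
python3 - <<'E'
from h import *
import cv2
im=cv2.imread("pics/w30.png");cv2.imwrite("pics/w30s.png",cv2.resize(im[85:160,270:350],None,fx=7,fy=7,interpolation=2))
E
```

```text
(no output)
```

View pics/w30s.png

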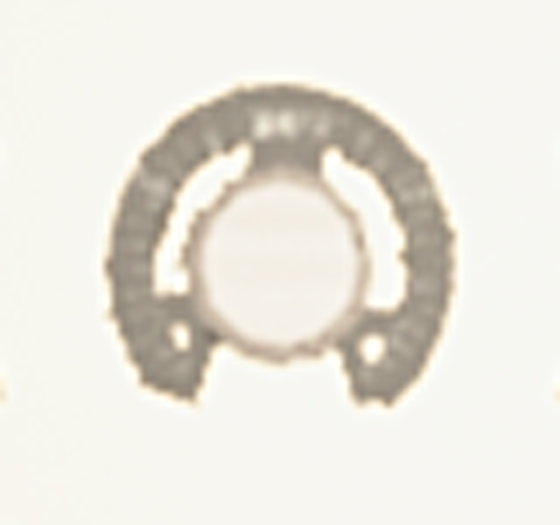

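```bash
python3 - <<'E'
from h import *
import pickle
o,W=pickle.load(open("pics/w30.pkl","rb"))
f=lambda x,y:(270+x/7-.4,85+y/7-.4)
c=plane(W,f(282,254),.0866+.001);b=plane(W,f(282,82),.0866);l,r=plane(W,f(107,254),.0866),plane(W,f(455,254),.0866)
a=plane(W,f(283,260),.0983);u=np.array([-.3535,.9354,0])
print("axle",a,"clip from diameter",(l+r)/2,np.linalg.norm(l-r),"back-based centre",b+.02*u,"off along",(b+.02*u-a)@u)
E
```

```text
axle [0.5685 0.0739 0.0983] clip from diameter [0.5692 0.0729 0.0866] 0.039831064491828626 back-based centre [0.5685 0.0744 0.0866] off along 0.0003936288577427574
```

Clip centre measures 0.4 mm from the axle axis, and the diameter measures 39.8 mm against the true 40 mm. The tool is in its rest and the robot is clear of everything, so I hand in.

```bash
python3 -c "
from plant import workorder
print(workorder.close_job())"
```

```text
the job is handed in; nothing more can be done
None
```

The clip is fully home in the axle's groove, and the fork tool is back in its rest where it lay. I handed the job in at about 30.7 s. The clip was touched only by the fork.

- **Pressing and pushing:** The press peaked at about 8 N, right at the 8 N tilt mark, and I eased it each time; wrist pictures showed no tilt or slip. The push peaked at about 14.5 N, dropped away past the snap, and I stopped at the hard stop at about 7.6 N.
- **Clip:** The last wrist picture puts its centre 0.4 mm from the axle axis along the push direction. Its diameter measures 39.8 mm, against 40 mm, and the washer is held down under it.
- **Tool:** It measures within 1 mm of where it lay before. I lowered it with up to about 8 N before letting go.
- **Bench:** In the views I looked at, the screwdriver, hammer and glue bottle looked undisturbed. I did not measure them, and I did not re-check the offcut or the spare wheel.

**Checks that disagreed:**
- **Missed first grasp:** The fingertips sit about 30 mm short of the reported TCP, so the first grasp closed on air just above the handle. The side view showed this, and the second grasp, made lower, held.
- **Grip strength:** The gripper's fixed grip is well below the advised 100 N, but it was enough.
- **Joint limit:** An early viewing move ran the last joint up to its range limit and held there. I then turned the gripper half a turn for the rest of the job.

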